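# Fill a storage jar with walnuts through a wide funnel

## Task

Set the green wide-mouthed funnel upright in the mouth of the glass jar, then tip the orange scoop over the funnel so that all six walnuts drop through it into the jar. Finally put the empty scoop back down flat on the counter and leave the funnel sitting in the jar; do not tip the jar over, and leave the other kitchen things where they are.

Things in the scene. Friction and masses are not known exactly. Their poses are not given: they have to be found in the camera images.
- jar: Straight clear-glass jar, loose, standing upright: outer diameter 83 mm, 110 mm tall, inner diameter 75 mm, base 6 mm thick, 0.45 kg or so. Origin: centre of the underside, z up.
- funnel: Loose green plastic wide funnel, 0.1 kg, standing on its stem. Stem 30 mm long, outer diameter 65 to 67 mm, bore 59 to 61 mm; above it a cone widens to 146 mm at the rim; height 72 mm, wall 3 mm. Origin: centre of the stem's lower end, z up its axis. Seated in the jar, the cone rests on the jar's rim with the funnel's origin about 76 mm above the jar's underside.
- funnel_grip (a point): Middle of the funnel's solid flat upright grip tab, 87 mm off the axis on the funnel's -x side, 52 mm above its origin; axes as the funnel's. The tab is 14 mm thick (along y), spans 69 to 101 mm off the axis and 31 to 73 mm above the origin.
- scoop: Loose orange plastic scoop, about 0.16 kg, standing flat on the counter, holding the six walnuts. Origin: centre of the underside of its flat floor; x points to the pouring lip, z up. Floor inside 84 mm long (x), 66 mm wide at the back; walls 4 mm thick, 42 mm high at sides and back; the side walls flare out towards the lip. Length over all 218 mm.
- scoop_grip (a point): Point on the scoop's handle at x = -98, y = 0, z = 46 mm in the scoop's frame; axes as the scoop's. The straight level handle is 18 mm wide (y) and 22 mm tall and runs from the back wall at x = -46 mm to x = -136 mm.
- scoop_lip (a point): Middle of the scoop's pouring lip (upper edge), at x = 80, y = 0, z = 30 mm in its frame; 90 mm wide. A front ramp rises to it from the floor at 35 degrees, so the scoop empties when tipped nose-down by about 60 to 75 degrees.
- nut0: Small walnut in its shell, rigid, 26 x 23 x 23 mm (long along its own y), 11 g, one of six, lying loose in the scoop at the start. Origin at its centre.
- nut1: Small walnut in its shell, rigid, 26 x 23 x 23 mm (long along its own y), 11 g, one of six, lying loose in the scoop at the start. Origin at its centre.
- nut2: Small walnut in its shell, rigid, 26 x 23 x 23 mm (long along its own y), 11 g, one of six, lying loose in the scoop at the start. Origin at its centre.
- nut3: Small walnut in its shell, rigid, 26 x 23 x 23 mm (long along its own y), 11 g, one of six, lying loose in the scoop at the start. Origin at its centre.
- nut4: Small walnut in its shell, rigid, 26 x 23 x 23 mm (long along its own y), 11 g, one of six, lying loose in the scoop at the start. Origin at its centre.
- nut5: Small walnut in its shell, rigid, 26 x 23 x 23 mm (long along its own y), 11 g, one of six, lying loose in the scoop at the start. Origin at its centre.
- bowl: Bystander: clear plastic food-processor work bowl, 180 mm across, 135 mm tall, grey side handle. Origin: centre of the underside.
- jug: Bystander: glass measuring jug, 104 mm across, 115 mm tall, with a handle. Origin: centre of the underside.
- spoon_rest: Bystander: blue silicone spoon rest, 90 x 190 mm, rim 14 mm high, with a wooden citrus reamer lying on it (46 mm high in all). Origin: centre of the underside.
- caddy: Bystander, fixed: white plastic caddy 180 x 160 x 190 mm, with a closed hinged lid and a grey knob that tops out about 240 mm above the counter. Origin: centre of the underside.
Things that resemble listed ones, but are neither listed nor needed, are in the scene too. Of the things that look like the scoop, the larger one is meant. Of the things that look like the funnel, the larger one is meant.

How it is judged:
On the way, in this order (a step that is already met when the one before it is completed fails the run):
1. the funnel sits upright in the jar's mouth (horizontal distance between funnel and jar below 0.012 m and z of funnel in the frame of jar between 0.06 and 0.085 m and angle between funnel's own z axis and vertical below 0.15 rad and angle between jar's own z axis and vertical below 0.1 rad), for 0.2 s.
2. the scoop is tipped with its lip over the funnel (all of step 1 and angle between scoop's own z axis and vertical above 0.4 rad and horizontal distance between scoop_lip and funnel below 0.09 m), for 0.1 s.
3. all six walnuts are in the jar (all of step 1 and horizontal distance between each of nut0, nut1, nut2, nut3, nut4, nut5 and jar below 0.04 m and z of nut0 in the frame of jar between 0 and 0.08 m and z of nut1 in the frame of jar between 0 and 0.08 m and z of nut2 in the frame of jar between 0 and 0.08 m and z of nut3 in the frame of jar between 0 and 0.08 m and z of nut4 in the frame of jar between 0 and 0.08 m and z of nut5 in the frame of jar between 0 and 0.08 m), for 0.2 s.
At the end, for the whole second after the job is handed in: Jar upright on the counter, all six walnuts in it (below 80 mm above its underside), funnel seated upright in its mouth (axis within 12 mm and 0.15 rad, origin 60 to 85 mm above the jar's underside), scoop standing flat on the counter (within 0.12 rad and 12 mm), all at rest (all of step 3 and height (world z) of jar below 0.01 m and angle between scoop's own z axis and vertical below 0.12 rad and height (world z) of scoop below 0.012 m and linear speed of each of scoop, jar, funnel below 0.03 m/s); the robot touches nothing.
It fails at once if the jar is tipped over (more than 0.5 rad) (angle between jar's own z axis and vertical above 0.5 rad).
It fails at once if the clear processor work bowl is moved by more than 30 mm (distance of bowl from where it was at the start of the episode above 0.03 m).
It fails at once if the glass measuring jug is moved by more than 30 mm (distance of jug from where it was at the start of the episode above 0.03 m).
It fails at once if the blue spoon rest is moved by more than 30 mm (distance of spoon_rest from where it was at the start of the episode above 0.03 m).
It also fails if it takes over 70 s, if anything falls off the work surface, if the arm or the gripper's body presses on something with over 40 N, if the wrist force passes 120 N, or if a joint passes its speed limit or range.

## Robot

A 6-joint arm with a two-finger parallel gripper is mounted at the origin on the work surface. World frame = base frame: x ahead of the robot, y to its left, z up, the work surface at z = 0. Lengths are in m, angles in rad, forces in N, time in s.
With the tool pointing down it reaches from about 0.425 to 0.95 m from the base axis. Payload 3.5 kg.
Tool frame: the origin (TCP) lies between the finger pads; the fingertips stand 17 mm ahead of it and the grasp point (between the pads) lies 2 mm behind it (ctrl.tip_reach is the distance from the TCP to the fingertips, in m); z points along the fingers, y is the direction in which the jaws open and shut (so a half turn about z gives the same grasp; the last joint's range is limited). The gripper opens to 85 mm and grips with 20 to 120 N. Pads are 22 mm wide; open, the fingers measure 114 mm over their backs; the gripper's body (76 mm by 85 mm) begins 54 mm behind the grasp point. The pads swing forward as they close: fully open they stand 13 mm farther back than shut.
Start: joints at [-1.391, 0.286, 1.577, -0, 1.279, -0.15], TCP at [0.219, -0.639, 0.248] pointing down, gripper open.
Joint ranges: [-2.77, 2.77], [-0.9, 2.22], [0.21, 2.48], [-1.53, 4.67], [0.24, 2.81], [-2.84, 2.84]. Speed limits (rad/s): [2.79, 2.79, 3.14, 3.14, 3.14, 3.14].

## Interface

Orientations are given as a unit quaternion [x, y, z, w].
In Python, from plant import monitor, imaging, workorder, ctrl gives the robot as it stands.
- The arm moves only by the tool send_rows, never from a script. Its argument "rows" is a list of rows, each a list of 4 numbers: the shift along the world's x, y, z normalised to -1 to 1, where 1 is 0.3 m, then the turn about the world's z normalised to -1 to 1, where 1 is 360 degrees. A call has 1 to 20 rows; each row is the pose to reach, as a shift and turn from the pose commanded when the call began, turning the shorter way round; what a row does not reach only later rows make up. A row lasts 1/8 s, in which the tool goes at most 62.5 mm and 10.7 degrees, less where a joint would pass 70% of its speed; a pose out of reach is approached as far as the arm can. A call with a number of a shift or a turn outside -1 to 1 is refused whole. A call with a gripper value outside its range is refused whole. "jaw" is the closure, from 0 (fully open) to 1 (shut), set as the call begins (left out, the last holds). The fingers move at their own pace and stop on an object; "newtons" is the grip in N (left out, the last holds). Time passes only in rows, so rows that repeat a pose let the fingers close. It gives the time, the measured TCP pose, the force and the opening at its end, in the units of the state.
- monitor.get_state(): the state, without advancing time (a new reading comes with each control period).
- imaging.read_camera(name): name is "scene" or "side" or "wrist"; returns the picture (420x560x3 uint8, red, green, blue); there is no depth.
- imaging.calibration(name): a dict with "intrinsics" (3x3 intrinsics, pixels), "cam_to_world" (4x4, takes a point from camera to world coordinates). Camera axes: x right, y up, looking along -z (the intrinsics and any distortion apply to the point x, -y, -z); pixel columns grow to the right and rows downward; lengths in m; the calibration is good to about 2 mm. A picture is of the moment at which its call begins: read the wrist's pose just before it. calibration takes no time and is no camera call; for the wrist camera it gives the pose at the moment of the call.
- workorder.sign_off(): hands the job in, once; it reports no verdict.
The state is a dict: "time": time; "qpos": joint angles; "dq": joint speeds; "joint_efforts": joint torques, N m; "eef_pos": TCP position; "tcp_rot": TCP orientation; "contact_force": force on the tool from outside, world axes, zero at the start; "wrist_torque": the same for the moment, N m; "opening": opening from 0.0 (shut) to 1.0 (fully open).
Only numpy, scipy, OpenCV 4.12 (cv2) and the standard library are available. Lean on these libraries where they do the work, as an engineer would, in place of code of your own. Each camera call takes 0.05 s, during which the arm holds its last target.

## Working session

There is one attempt and no reset: what is moved stays moved. The work goes in short steps, Python scripts to look and compute and a tool call to move; the robot and the scene stay as the last step left them, time stands still between calls to the robot, and variables do not carry over. Pictures are saved under pics/ and viewed, and the job is handed in when it is done.

Besides the shell and the picture viewer there is one more tool, called after ">>>" by a JSON object that holds its "api" and its "payload". send_rows: Moves the arm, as the interface text tells. Scaled input: -1 to 1 covers 0.3 m each way for a shift and 360 degrees each way for a turn. Its arguments: {"type":"object","properties":{"rows":{"type":"array"},"jaw":{"type":"number"},"newtons":{"type":"number"}},"required":["rows"]}

```bash
ls; mkdir -p pics
python3 - <<'E'
from plant import monitor, imaging, ctrl
import cv2, json
print(monitor.get_state()); print(ctrl.tip_reach, [a for a in dir(ctrl) if a[0]!='_'])
for n in ["scene","side","wrist"]:
    c=imaging.calibration(n); im=imaging.read_camera(n)
    cv2.imwrite(f"pics/{n}0.png",im[:,:,::-1]); print(n,c)
E
```

```text
pics
{'time': 0.0, 'qpos': array([-1.39098460e+00,  2.87187199e-01,  1.57816521e+00, -2.22720116e-05,
        1.27857753e+00, -1.50019680e-01]), 'dq': array([-0.00043948, -0.00076231,  0.00063888, -0.0002928 ,  0.00147536,
        0.00221768]), 'joint_efforts': array([ 3.93570217e-04, -4.05982018e+01, -2.92624176e+01, -1.49532539e-04,
        5.67849493e-03,  3.62384725e-06]), 'eef_pos': array([ 0.2185221 , -0.63800682,  0.24693914]), 'tcp_rot': array([ 9.86430996e-01,  1.64172241e-01, -2.80664996e-05, -1.16835682e-03]), 'contact_force': array([-0.44290603, -0.23308148, -0.85320625]), 'wrist_torque': array([ 0.04245955, -0.00135154,  0.01754552]), 'opening': 1.0029635031042714}
0.017 ['Unreachable', 'tip_reach']
scene {'intrinsics': array([[496.3025828 ,   0.        , 279.83185701],
       [  0.        , 496.3025828 , 214.91013178],
       [  0.        ,   0.        ,   1.        ]]), 'cam_to_world': array([[-0.33203894, -0.75959077,  0.55926022,  1.36197679],
       [ 0.94323538, -0.27212698,  0.19040464,  0.28336326],
       [ 0.00756019,  0.59073578,  0.80682964,  1.24188875],
   
[... 234 characters left out ...]
 'cam_to_world': array([[-0.77159679,  0.4814033 , -0.41579953,  0.07524804],
       [-0.63586818, -0.6018068 ,  0.48321861,  0.55676006],
       [-0.01760795,  0.63724362,  0.77046124,  1.00020965],
       [ 0.        ,  0.        ,  0.        ,  1.        ]])}
wrist {'intrinsics': array([[303.04093836,   0.        , 283.35530507],
       [  0.        , 303.04093836, 210.1197093 ],
       [  0.        ,   0.        ,   1.        ]]), 'cam_to_world': array([[ 0.32390557,  0.91059154,  0.25672597,  0.28469584],
       [-0.94608733,  0.3123219 ,  0.08587085, -0.61537809],
       [-0.00198787, -0.27069923,  0.96266192,  0.37336741],
       [ 0.        ,  0.        ,  0.        ,  1.        ]])}
```

View pics/scene0.png

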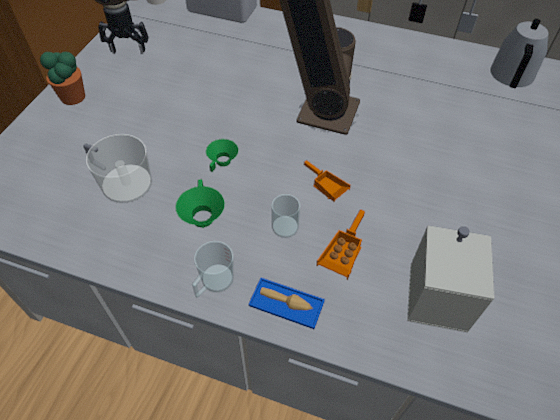

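View pics/side0.png

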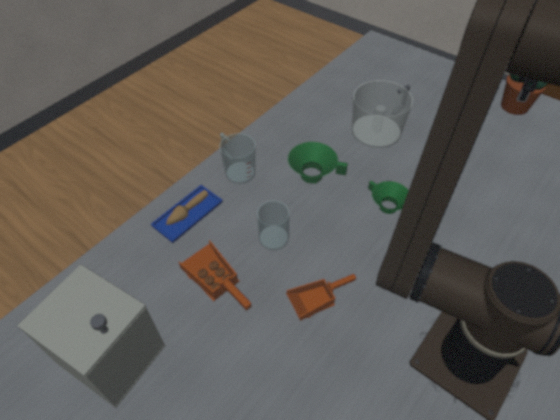

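View pics/wrist0.png

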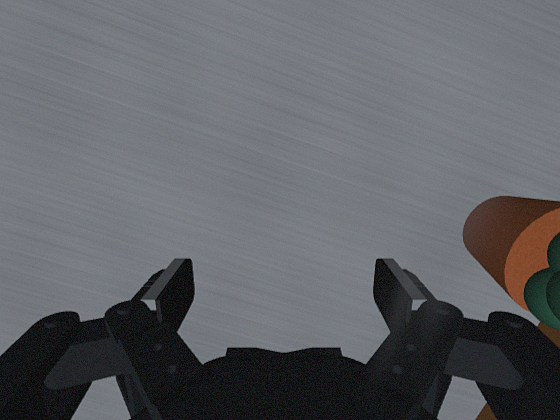

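```bash
cat > h.py <<'E'
import numpy as np, cv2
from plant import monitor, imaging, ctrl
def ray(n,u,v,c=None):
    c=c or imaging.calibration(n); K=c["intrinsics"]; T=np.array(c["cam_to_world"])
    d=np.array([(u-K[0,2])/K[0,0],-(v-K[1,2])/K[1,1],-1.0]); d=T[:3,:3]@d
    return T[:3,3],d/np.linalg.norm(d)
def plane(n,u,v,z,c=None):
    o,d=ray(n,u,v,c); return o+d*(z-o[2])/d[2]
def tri(obs):
    A=np.zeros((3,3));b=np.zeros(3);R=[]
    for n,u,v in obs:
        o,d=ray(n,u,v); P=np.eye(3)-np.outer(d,d); A+=P;b+=P@o;R.append((o,d))
    p=np.linalg.solve(A,b); return p,[np.linalg.norm(np.cross(p-o,d)) for o,d in R]
def proj(n,p,c=None):
    c=c or imaging.calibration(n);K=c["intrinsics"];T=np.linalg.inv(c["cam_to_world"])
    q=T[:3,:3]@np.asarray(p)+T[:3,3]; return np.array([K[0,2]+K[0,0]*q[0]/-q[2],K[1,2]-K[1,1]*q[1]/-q[2]])
def snap(n,name):
    im=imaging.read_camera(n)[:,:,::-1].copy(); cv2.imwrite(f"pics/{name}.png",im); return im
def crop(im,x0,y0,x1,y1,f,name):
    cv2.imwrite(f"pics/{name}.png",cv2.resize(im[y0:y1,x0:x1],None,fx=f,fy=f,interpolation=cv2.INTER_CUBIC))
E
python3 - <<'E'
from h import *
s=cv2.imread('pics/scene0.png');d=cv2.imread('pics/side0.png')
crop(s,160,130,390,300,3.4,'sc');crop(d,150,120,430,330,2.8,'dc')
for n,im in(('scene',s),('side',d)):
    hsv=cv2.cvtColor(im,cv2.COLOR_BGR2HSV)
    for nm,lo,hi in(('green',(55,120,50),(75,255,255)),('orange',(5,180,90),(14,255,255))):
        m=cv2.inRange(hsv,lo,hi)
        k,l,st,ce=cv2.connectedComponentsWithStats(m)
        for i in range(1,k):
            if st[i,4]>150: print(n,nm,st[i],ce[i])
E
```

```text
scene green [206 139  32  32 587] [221.06984668 151.43781942]
scene green [ 176  180   48   48 1335] [199.45318352 203.96779026]
side green [290 143  56  31 903] [315.0055371  155.98228128]
side green [370 182  38  27 585] [389.45982906 192.34017094]
```

View pics/sc.png

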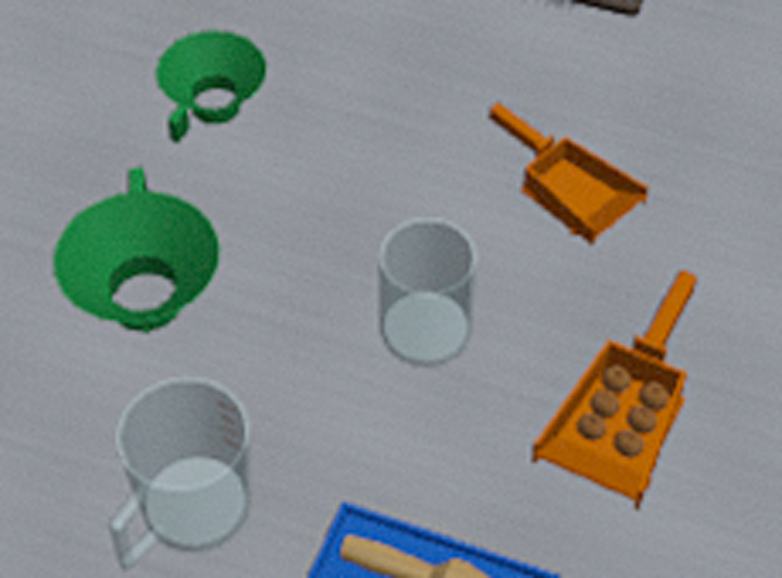

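View pics/dc.png

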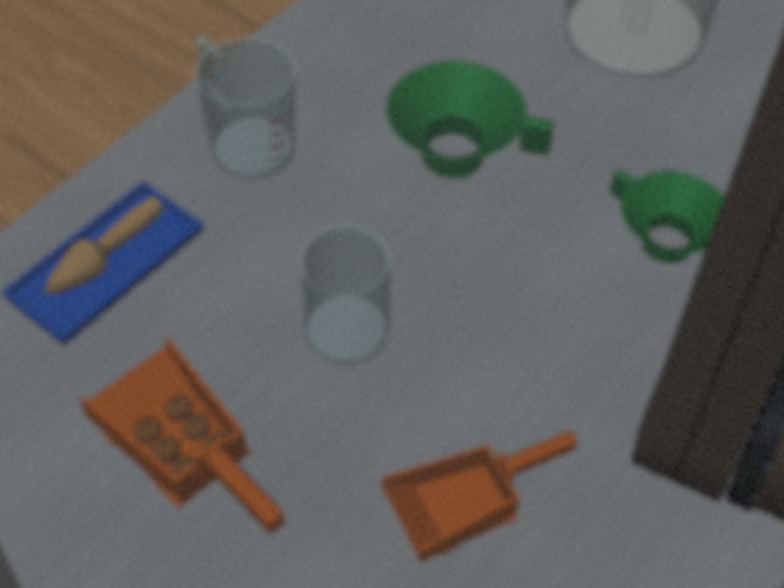

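Run:
```python
from h import *
S=lambda x,y:('scene',160+x/3.4,130+y/3.4)
D=lambda x,y:('side',150+x/2.8,120+y/2.8)
for nm,a,b in [('jarrim',S(427,257),D(347,264)),('jarbase',S(427,327),D(346,328)),
 ('funrim',S(136,250),D(456,108)),('tab top', S(137,172),D(540,119)),
 ('hole',S(143,290),D(453,145)),
 ('handle end top',S(686,274),D(274,520)),('handle back',S(652,343),D(216,453)),
 ('lipL',S(535,452),D(85,400)),('lipR',S(638,500),D(168,342)),
 ('nut',S(616,377),D(195,427))]:
    p,e=tri([a,b]); print(nm,p.round(4),np.round(e,4))
for nm,pt in [('jarL/R',(S(379,257),S(475,257))),('fun',(S(54,250),S(218,250)))]:
    z=.11 if 'jar' in nm else .072
    print(nm,[plane(*q,z).round(3) for q in pt])
s=cv2.imread('pics/scene0.png');d=cv2.imread('pics/side0.png')
print(s[240,355],s[200+0,355],d[275,200])
for n,im in(('scene',s),('side',d)):
    m=cv2.inRange(cv2.cvtColor(im,cv2.COLOR_BGR2HSV),(5,150,60),(18,255,255))
    k,l,st,ce=cv2.connectedComponentsWithStats(m)
    for i in range(1,k):
        if st[i,4]>100: print(n,st[i],ce[i])
```

```text
jarrim [0.5367 0.0189 0.1053] [0.0008 0.0008]
jarbase [0.539  0.0209 0.0065] [0.0015 0.0015]
funrim [ 0.5942 -0.2275  0.0757] [0.0005 0.0005]
tab top [ 0.5161 -0.2626  0.0803] [0.0002 0.0002]
hole [ 0.5956 -0.228   0.019 ] [0.0001 0.0001]
handle end top [0.4408 0.2289 0.0537] [0.0006 0.0006]
handle back [0.5208 0.2162 0.0533] [0.0025 0.0025]
lipL [0.6578 0.1954 0.03  ] [0.0429 0.0429]
lipR [0.6474 0.2015 0.0434] [0.0476 0.0476]
nut [0.5581 0.1997 0.0407] [0.002 0.002]
jarL/R [array([ 0.554, -0.017,  0.11 ]), array([0.527, 0.059, 0.11 ])]
fun [array([ 0.616, -0.297,  0.072]), array([ 0.567, -0.162,  0.072])]
[ 8 44 88] [158 153 148] [51 69 96]
scene [   0    0  107  105 5207] [52.56654504 40.15575187]
scene [305 161  45  40 718] [328.19637883 182.8091922 ]
scene [ 317  210   48   69 1342] [342.31743666 249.4828614 ]
side [ 181  244   69   64 1267] [212.19652723 271.9558011 ]
side [288 275  67  42 996] [314.58032129 296.54819277]
```

>>> {"api": "send_rows", "payload": {"rows": [[0.7,1,0,0.014],[0.7,1,0,0.014],[0.7,1,0,0.014],[0.7,1,0,0.014],[0.7,1,0,0.014],[0.7,1,0,0.014],[0.7,1,0,0.014]], "jaw": 0.3, "newtons": 80}}

```text
time: 1.02
eef_pos: [0.4301, -0.3355, 0.248]
tcp_rot: [0.978, 0.21, 0.0, -0.0]
contact_force: [-0.1, -0.8, -0.4]
opening: 0.7
```

Run:
```python
from h import *
from scipy.spatial.transform import Rotation as R
st=monitor.get_state(); print(st['time'],st['eef_pos'],R.from_quat(st['tcp_rot']).as_matrix()[:,0],st['opening'])
w=snap('wrist','w1')
for nm,u,v in[('bowl',127,183),('smallfun',222,160),('smallscoop',330,185),('jug',217,278),('rest',287,302),('caddytop',458,262)]:
    print(nm,plane('scene',u,v,0.19 if 'cad' in nm else 0).round(3))
S=lambda x,y:('scene',160+x/3.4,130+y/3.4)
D=lambda x,y:('side',150+x/2.8,120+y/2.8)
for a,b in[(S(535,452),D(168,342)),(S(638,500),D(85,400))]:
    print(tri([a,b]))
```

```text
1.025 [ 0.43005826 -0.33554414  0.24804003] [9.11799282e-01 4.10636124e-01 2.08510323e-04] 0.6996893220827173
bowl [ 0.547 -0.519  0.   ]
smallfun [ 0.351 -0.269  0.   ]
smallscoop [0.333 0.104 0.   ]
jug [ 0.77  -0.104  0.   ]
rest [0.774 0.107 0.   ]
caddytop [0.62  0.496 0.19 ]
(array([0.64533027, 0.15106207, 0.03226446]), [np.float64(0.002440778690268045), np.float64(0.002440778690267988)])
(array([0.65978362, 0.24281044, 0.0311004 ]), [np.float64(0.002895104398197445), np.float64(0.002895104398197515)])
```

View pics/w1.png

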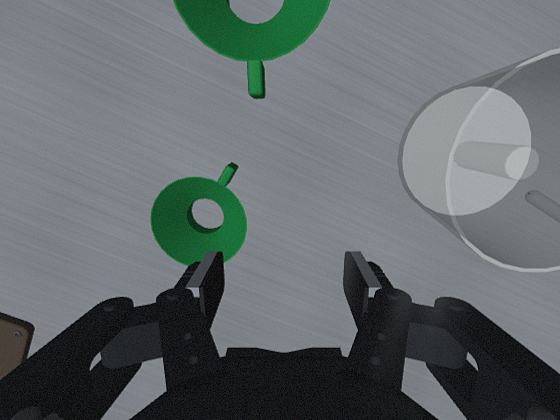

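Run:
```python
from h import *
w=cv2.imread('pics/w1.png'); crop(w,160,0,350,130,4,'w1c')
m=cv2.inRange(cv2.cvtColor(w,cv2.COLOR_BGR2HSV),(50,120,30),(80,255,255))
for v in range(56,102,4):
    x=np.where(m[v,200:300])[0]+200; print(v,(x.min(),x.max()) if len(x) else None)
for u,v in[(257.5,64),(257,92),(257,98)]: print(plane('wrist',u,v,.073).round(4))
```

```text
56 (np.int64(226), np.int64(279))
60 (np.int64(241), np.int64(264))
64 (np.int64(247), np.int64(261))
68 (np.int64(248), np.int64(263))
72 (np.int64(248), np.int64(263))
76 (np.int64(248), np.int64(263))
80 (np.int64(248), np.int64(263))
84 (np.int64(248), np.int64(263))
88 (np.int64(248), np.int64(264))
92 (np.int64(249), np.int64(264))
96 (np.int64(252), np.int64(263))
100 None
[ 0.532  -0.2653  0.073 ]
[ 0.5098 -0.2741  0.073 ]
[ 0.5049 -0.2762  0.073 ]
```

View pics/w1c.png

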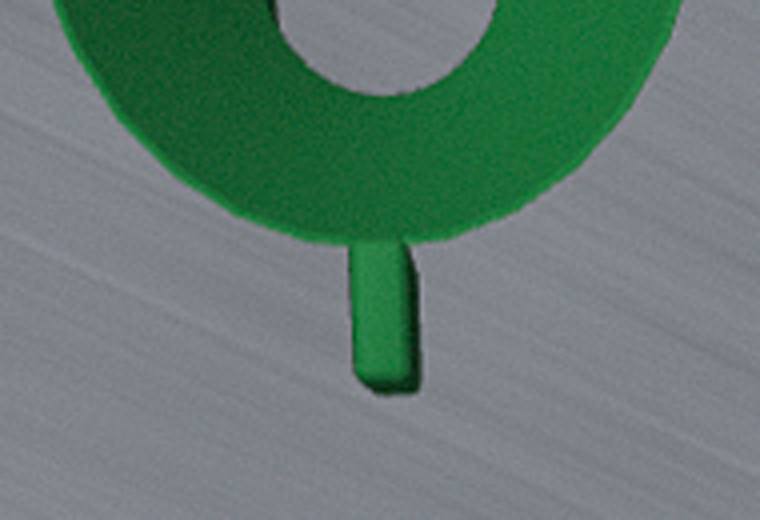

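Run:
```python
from h import *
a=plane('wrist',254.4,62,.073);b=plane('wrist',255.3,93.5,.073)
print(a,b); u=(b-a)/np.linalg.norm(b-a); print(u, np.degrees(np.arctan2(u[1],u[0])))
print('centre est', b-u*.101, 'grip90', b-u*.011)
c=np.array([.5945,-.228,.073]); v=b-c;print(np.linalg.norm(v),np.degrees(np.arctan2(v[1],v[0])))
st=monitor.get_state();print(st['eef_pos'])
# tab height by two views: wrist+scene far top end
print(tri([('wrist',255.3,93.5),('side',150+551/2.8,120+118/2.8)]))
print(tri([('wrist',255.3,93.5),('scene',160+138/3.4,130+169/3.4)]))
```

```text
[ 0.53233474 -0.26208319  0.073     ] [ 0.50792543 -0.27317664  0.073     ]
[-0.91039023 -0.41375069  0.        ] -155.55933414117206
centre est [ 0.59987484 -0.23138782  0.073     ] grip90 [ 0.51793972 -0.26862538  0.073     ]
0.09765288146774094 -152.44339257152345
[ 0.42922301 -0.3372411   0.24809716]
(array([ 0.50850609, -0.27339441,  0.07782336]), [np.float64(0.000884557617243205), np.float64(0.0008845576172431652)])
(array([ 0.50640102, -0.27040607,  0.06909492]), [np.float64(0.0028747763330473066), np.float64(0.0028747763330472815)])
```

>>> {"api": "send_rows", "payload": {"rows": [[0.293,0.235,-0.2,0],[0.293,0.235,-0.3,0],[0.293,0.235,-0.4,0],[0.293,0.235,-0.5,0],[0.293,0.235,-0.6,0],[0.293,0.235,-0.66,0],[0.293,0.235,-0.66,0]]}}

```text
time: 1.95
eef_pos: [0.5153, -0.2684, 0.0488]
tcp_rot: [0.978, 0.207, -0.001, -0.001]
contact_force: [-0.5, 1.0, 0.8]
opening: 0.701
```

Run:
```python
from h import *
print(monitor.get_state()['eef_pos'])
w=snap('wrist','w2')
```

```text
[ 0.51526043 -0.26842627  0.0487531 ]
```

View pics/w2.png

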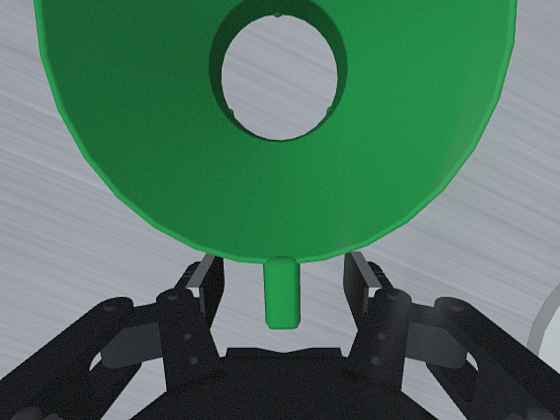

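>>> {"api": "send_rows", "payload": {"rows": [[0,0,0,0],[0,0,0,0],[0,0,0,0],[0,0,0,0],[0,0,0,0],[0,0,0,0]], "jaw": 1, "newtons": 80}}

```text
time: 2.75
eef_pos: [0.517, -0.2683, 0.0512]
tcp_rot: [0.978, 0.207, 0.0, 0.0]
contact_force: [-1.1, 1.4, 6.2]
opening: 0.154
```

>>> {"api": "send_rows", "payload": {"rows": [[0,0,0.05,0],[0,0,0.15,0],[0,0,0.3,0],[0,0,0.45,0],[0,0,0.57,0],[0,0,0.57,0],[0,0,0.57,0]]}}

```text
time: 3.62
eef_pos: [0.5157, -0.2676, 0.2199]
tcp_rot: [0.978, 0.207, -0.001, -0.001]
contact_force: [0.0, 0.4, -2.2]
opening: 0.152
```

Run:
```python
from h import *
s=monitor.get_state();print(s['eef_pos'],s['opening'],s['wrist_torque'],s['contact_force'])
w=snap('wrist','w3');a=snap('scene','s3');b=snap('side','d3')
crop(a,140,120,380,280,3.3,'s3c');crop(b,250,60,450,260,3,'d3c')
```

```text
[ 0.51573191 -0.26760263  0.21993198] 0.15173764968840067 [-0.00835694  0.09785548  0.02426894] [ 0.01612072  0.35325922 -2.2426114 ]
```

View pics/s3c.png

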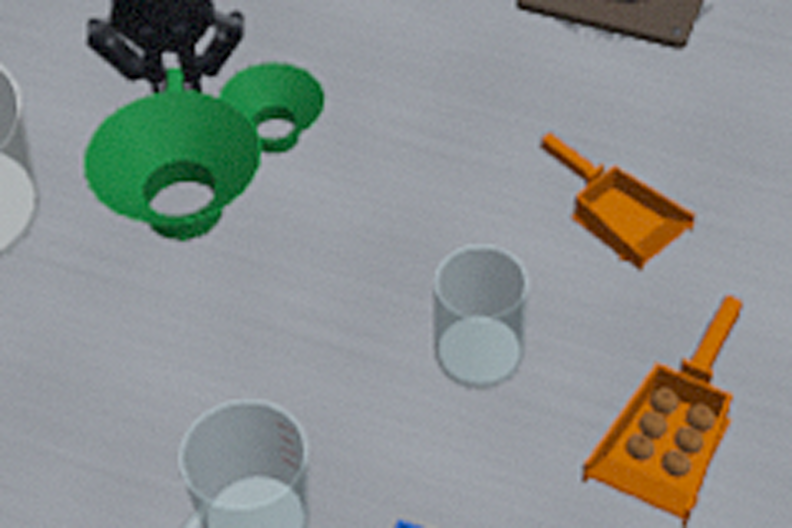

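View pics/d3c.png

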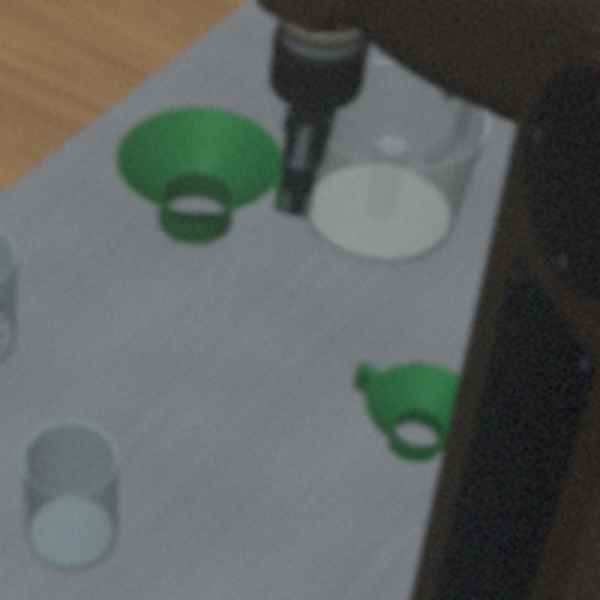

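View pics/w3.png

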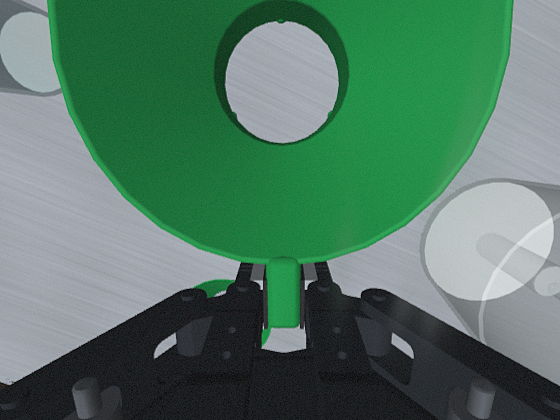

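```bash
cat > rim.py <<'E'
from h import *
from scipy.optimize import least_squares
def circ(P):
    r=least_squares(lambda q:np.hypot(P[:,0]-q[0],P[:,1]-q[1])-q[2],[*P.mean(0)[:2],.07],loss='soft_l1',f_scale=.001); return r.x,np.sqrt(np.mean(r.fun**2))
def mask(im,lo=(50,110,25),hi=(80,255,255)): return cv2.inRange(cv2.cvtColor(im,cv2.COLOR_BGR2HSV),lo,hi)
E
python3 - <<'E'
from rim import *
st=monitor.get_state()
zr=st['eef_pos'][2]-.0512+.0722   # rim height
print('zr',zr)
for n,f,box in[('scene','s3',(164,139,219,200)),('side','d3',(280,90,345,140)),('wrist','w3',(0,0,560,300))]:
    m=mask(cv2.imread(f'pics/{f}.png')); x0,y0,x1,y1=box
    P=[]
    if n=='wrist':
        for v in range(20,225,4):
            x=np.where(m[v])[0]; P+= [(x.min()-.5,v),(x.max()+.5,v)]
    else:
        cols=range(x0,x1)
        for u in cols:
            y=np.where(m[y0:y1,u])[0]
            if len(y): P.append((u,y.min()+y0-.5))
    Q=np.array([plane(n,u,v,zr) for u,v in P])
    (a,b,r),e=circ(Q); print(n,len(P),a.round(4),b.round(4),r.round(4),e.round(4), 'res by pt',np.round(1000*(np.hypot(Q[:,0]-a,Q[:,1]-b)-r)[::6],1))
E
```

```text
zr 0.23987973991192396
scene 53 0.6467 -0.1395 0.1719 0.0113 res by pt [ -9.6   1.1   2.1  -1.2  22.7  -9.9 -19.3 -11.9   5.2]
side 54 0.5945 -0.2283 0.0687 0.001 res by pt [-0.1 -1.5  0.9 -1.8 -0.3  0.8  1.3  2.  -0.9]
wrist 104 0.5978 -0.2295 0.0717 0.0002 res by pt [-0.  -0.1  0.1  0.4  0.2 -0.1 -0.2  0.1  0.1 -0.1 -0.1 -0.1  0.2 -0.1
 -0.1  0.3 -0.2  0.1]
```

Run:
```python
from rim import *
m=mask(cv2.imread('pics/s3.png'));P=[]
for u in list(range(170,188))+list(range(197,206)):
    y=np.where(m[130:200,u])[0];P.append((u,y.min()+129.5))
Q=np.array([plane('scene',u,v,.24) for u,v in P])
r=least_squares(lambda q:np.hypot(Q[:,0]-q[0],Q[:,1]-q[1])-.073,[.595,-.229],loss='soft_l1',f_scale=.001);print(r.x,np.abs(r.fun).max())
s=cv2.imread('pics/s3.png');d=cv2.imread('pics/d3.png')
crop(s,265,190,307,242,11,'js');crop(d,252,195,296,252,10,'jd')
```

```text
[ 0.59700955 -0.22727213] 0.004946441430697349
```

View pics/js.png

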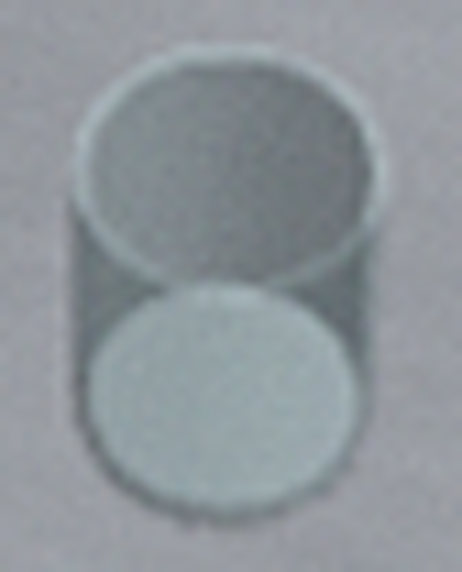

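View pics/jd.png

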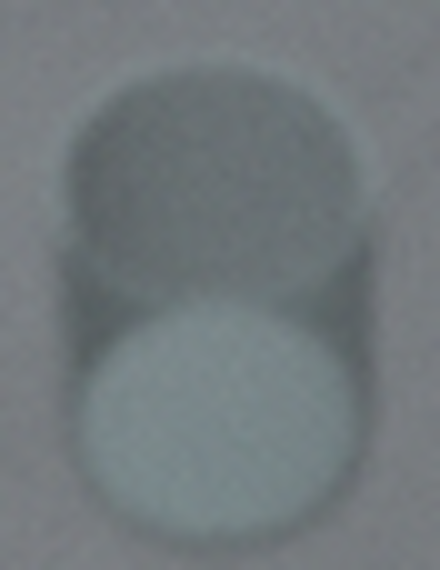

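Run:
```python
from h import *
print(tri([('scene',285.55,205.1),('side',272.85,213.15)]),tri([('scene',284.9,225.5),('side',273.55,236.35)]))
print([plane('scene',285.55,205.1,.11),plane('side',272.85,213.15,.11)],[plane('scene',284.9,225.5,.006),plane('side',273.55,236.35,.006)])
print(monitor.get_state()['eef_pos'])
```

```text
(array([0.53874609, 0.01988626, 0.10983633]), [np.float64(0.0001898470373188809), np.float64(0.00018984703731892273)]) (array([0.53946588, 0.01947246, 0.00907751]), [np.float64(0.0006537812623003204), np.float64(0.0006537812623002698)])
[array([0.53896929, 0.02010895, 0.11      ]), array([0.53865026, 0.01977256, 0.11      ])] [array([0.53774179, 0.01945093, 0.006     ]), array([0.54084895, 0.01708793, 0.006     ])]
[ 0.51554053 -0.26742048  0.21887974]
```

>>> {"api": "send_rows", "payload": {"rows": [[-0.02,0.08,0,0],[-0.06,0.22,0,0],[-0.1,0.4,0,0],[-0.14,0.58,0,0],[-0.17,0.74,0,0],[-0.195,0.828,0,0],[-0.195,0.828,0,0],[-0.195,0.828,0,0]]}}

```text
time: 4.78
eef_pos: [0.458, -0.0202, 0.2207]
tcp_rot: [0.978, 0.207, -0.001, -0.0]
contact_force: [0.0, -0.6, 0.2]
opening: 0.153
```

Run:
```python
from rim import *
s=monitor.get_state();print(s['eef_pos'],s['opening'])
zr=s['eef_pos'][2]+.021
w=snap('wrist','w4');a=snap('scene','s4');b=snap('side','d4')
m=mask(w);P=[]
for v in range(20,225,4):
    x=np.where(m[v])[0]; P+= [(x.min()-.5,v),(x.max()+.5,v)]
Q=np.array([plane('wrist',u,v,zr) for u,v in P]);print('wrist',circ(Q))
m=mask(b);print(cv2.boundingRect(m))
crop(a,230,120,340,260,4,'s4c');crop(b,220,120,380,270,4,'d4c')
```

```text
[ 0.45799635 -0.02017863  0.22071547] 0.15293984258885193
wrist (array([0.54077082, 0.01704988, 0.07209589]), np.float64(0.00015923983613973228))
(243, 54, 305, 306)
```

View pics/s4c.png

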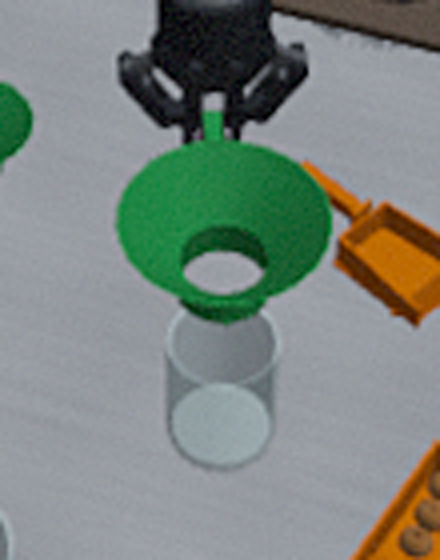

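View pics/d4c.png

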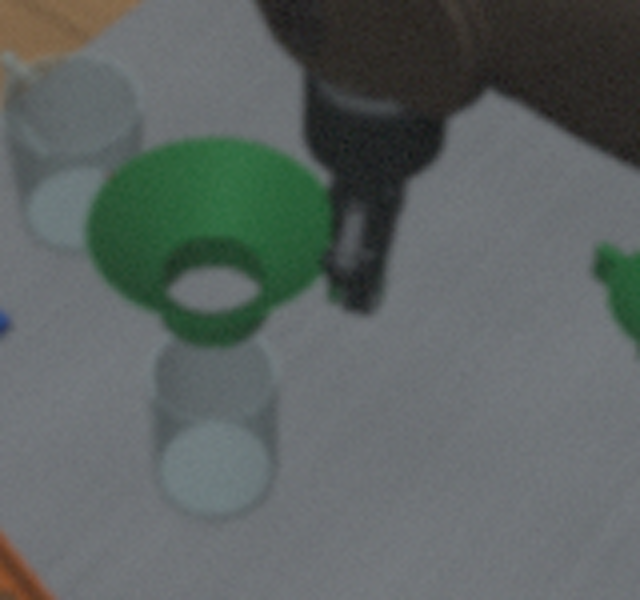

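View pics/w4.png

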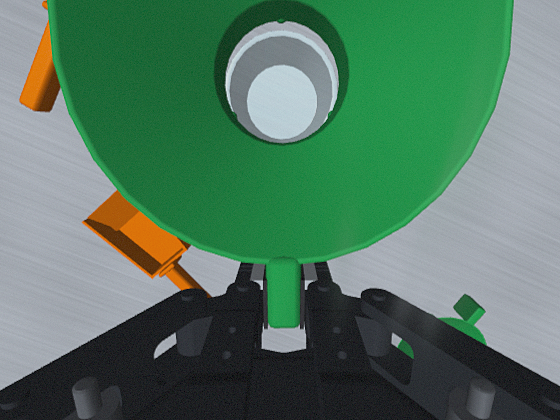

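Run:
```python
from h import *
w=cv2.imread('pics/w4.png');crop(w,200,0,360,160,5,'w4c')
print(plane('wrist',282,103,.006),plane('wrist',281.5,82,.17))
```

```text
[0.54196251 0.01807789 0.006     ] [0.54225503 0.0177405  0.17      ]
```

View pics/w4c.png

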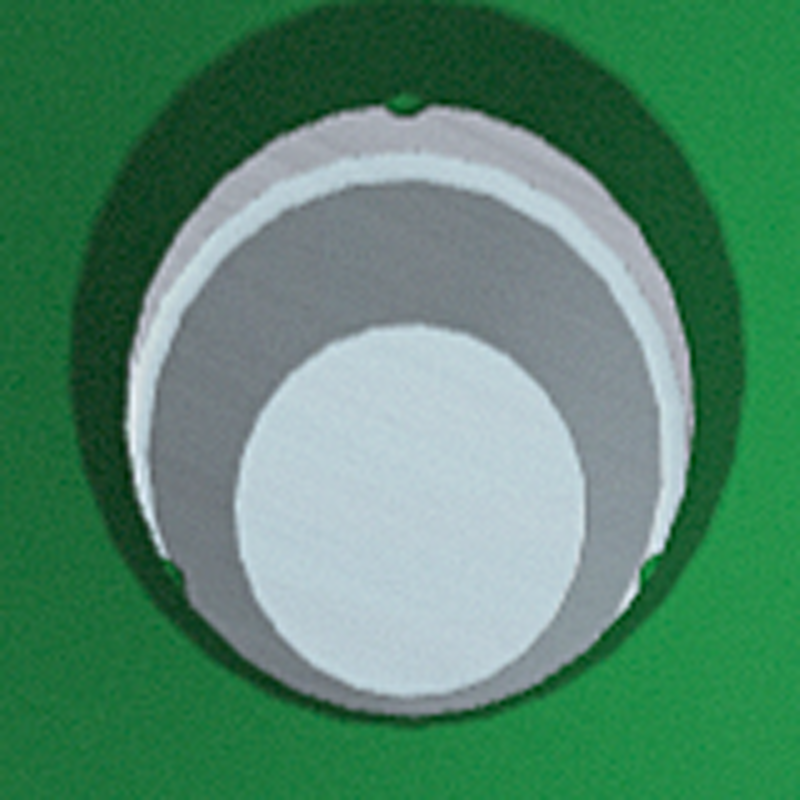

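>>> {"api": "send_rows", "payload": {"rows": [[0,0,-0.04,0],[0,0,-0.1,0],[0,0,-0.16,0],[0,0,-0.2,0],[0,0,-0.23,0],[0,0,-0.26,0],[0,0,-0.28,0],[0,0,-0.3,0],[0,0,-0.3,0]]}}

```text
time: 6.05
eef_pos: [0.4578, -0.0196, 0.131]
tcp_rot: [0.978, 0.207, -0.0, -0.0]
contact_force: [-0.3, 0.1, -0.9]
opening: 0.155
```

Run:
```python
from rim import *
s=monitor.get_state();print(s['eef_pos'],s['opening'],s['contact_force'],s['wrist_torque'])
w=snap('wrist','w5');crop(w,160,0,400,250,3,'w5c')
```

```text
[ 0.45781514 -0.01961184  0.1309584 ] 0.15546205032826646 [-0.32544125  0.08623546 -0.85744821] [-0.07043582  0.04797743  0.03300804]
```

View pics/w5c.png

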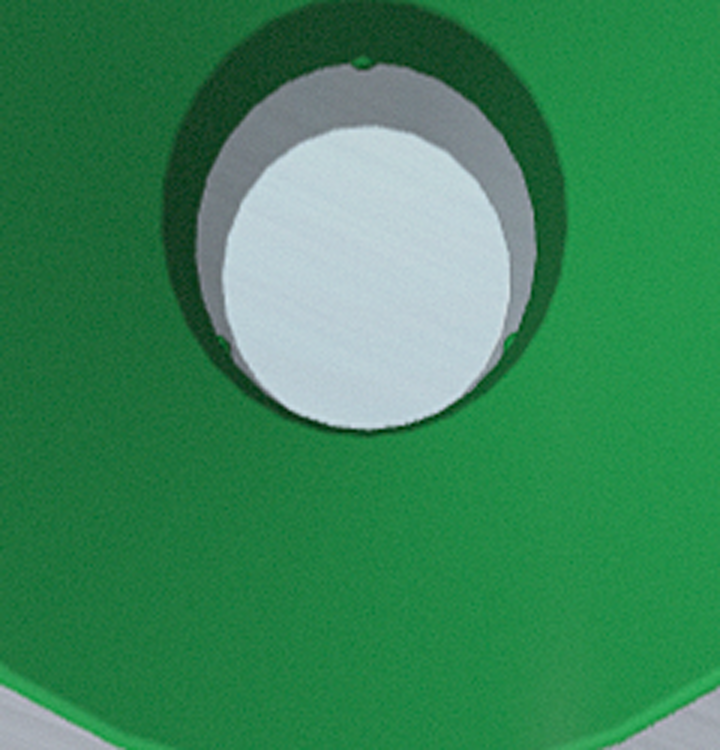

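Stem is inside the jar with no resistance. Lower the last few mm, then release and rise.

>>> {"api": "send_rows", "payload": {"rows": [[0,0,-0.007,0],[0,0,-0.013,0],[0,0,-0.013,0]]}}

```text
time: 6.48
eef_pos: [0.4585, -0.0196, 0.1278]
tcp_rot: [0.978, 0.207, 0.001, 0.0]
contact_force: [-0.0, 1.1, -0.5]
opening: 0.152
```

>>> {"api": "send_rows", "payload": {"rows": [[0,0,0,0],[0,0,0,0],[0,0,0,0],[0,0,0,0],[0,0,0,0]], "jaw": 0.4, "newtons": 40}}

```text
time: 7.1
eef_pos: [0.458, -0.0197, 0.1274]
tcp_rot: [0.978, 0.207, 0.0, 0.0]
contact_force: [-0.5, 0.4, -0.1]
opening: 0.598
```

>>> {"api": "send_rows", "payload": {"rows": [[0,0,0.05,0],[0,0,0.12,0],[0,0,0.25,0],[0,0,0.4,0],[0,0,0.4,0]]}}

```text
time: 7.72
eef_pos: [0.4605, -0.0203, 0.2533]
tcp_rot: [0.978, 0.207, 0.005, 0.002]
contact_force: [-0.2, -0.6, 0.8]
opening: 0.6
```

Run:
```python
from rim import *
s=monitor.get_state();print(s['eef_pos'],s['opening'],s['contact_force'])
w=snap('wrist','w6');a=snap('scene','s6');b=snap('side','d6')
crop(a,220,130,380,280,5,'s6c');crop(b,180,120,340,300,3.3,'d6c')
m=mask(b);print(cv2.boundingRect(m))
```

```text
[ 0.46051979 -0.02033214  0.25332627] 0.6003557743414628 [-0.23359411 -0.55042455  0.81925036]
(245, 55, 314, 314)
```

View pics/s6c.png

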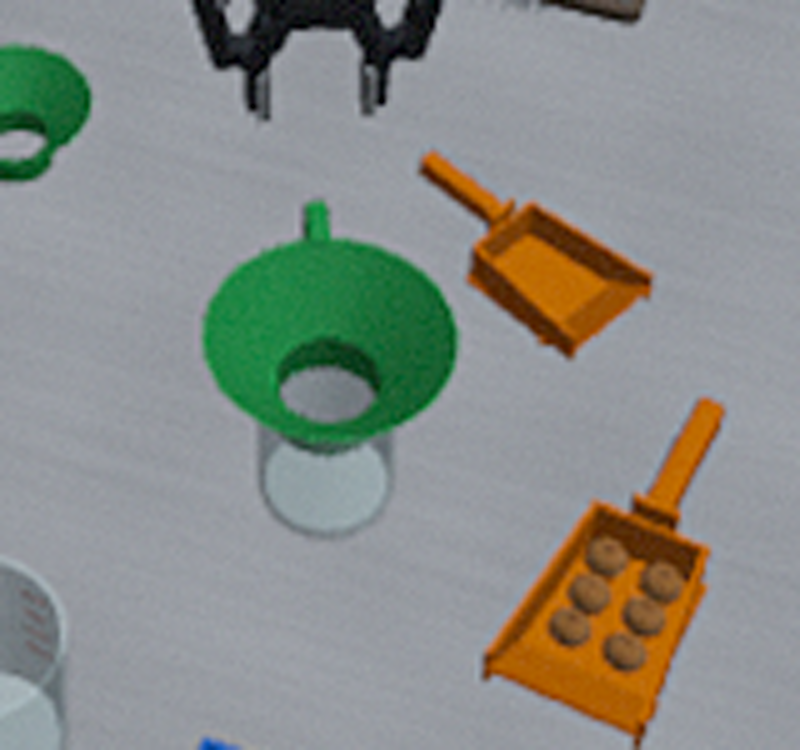

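View pics/d6c.png

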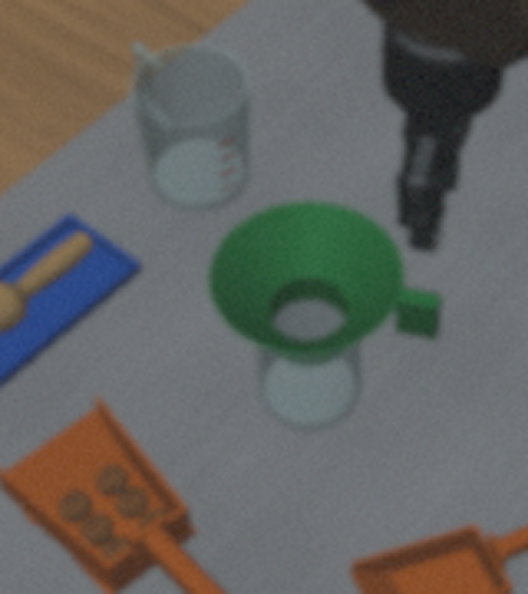

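View pics/w6.png

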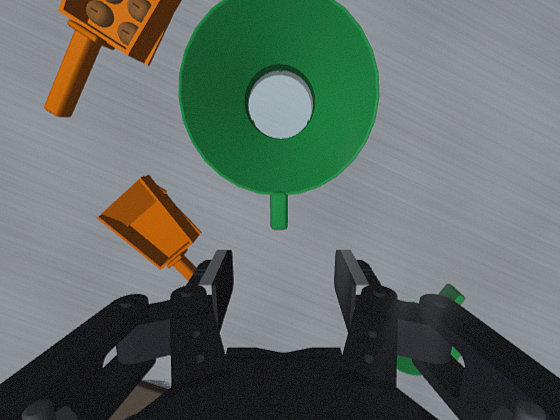

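>>> {"api": "send_rows", "payload": {"rows": [[0,0.1,0.1,0.029],[0,0.2,0.1,0.058],[0.05,0.4,0.1,0.087],[0.05,0.6,0.1,0.117],[0.05,0.8,0.1,0.146],[0.05,0.8,0.1,0.175],[0.05,0.8,0.1,0.204],[0.05,0.8,0.1,0.233],[0.05,0.8,0.1,0.262],[0.05,0.8,0.1,0.29],[0.05,0.8,0.1,0.32],[0.05,0.8,0.1,0.35],[0.05,0.8,0.1,0.38],[0.05,0.8,0.1,0.408],[0.05,0.8,0.1,0.408]]}}

```text
time: 9.75
eef_pos: [0.4723, 0.2201, 0.2756]
tcp_rot: [0.081, 0.997, -0.001, -0.002]
contact_force: [0.5, -0.1, -0.3]
opening: 0.602
```

Run:
```python
from rim import *
from scipy.spatial.transform import Rotation as R
s=monitor.get_state();print(s['time'],s['eef_pos'],s['qpos'].round(2)); x=R.from_quat(s['tcp_rot']).as_matrix()[:,0];print(np.degrees(np.arctan2(x[1],x[0])))
w=snap('wrist','w7')
```

```text
9.75 [0.47226154 0.22009005 0.27561007] [ 0.24 -0.08  1.92 -0.    1.3  -1.17]
170.69608948038461
```

View pics/w7.png

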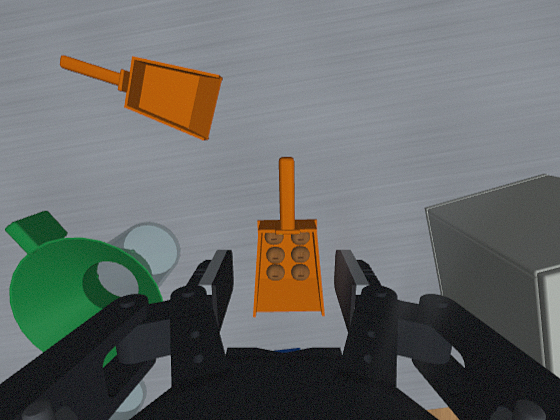

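Run:
```python
from rim import *
w=cv2.imread('pics/w7.png');crop(w,230,140,350,330,4,'w7c')
a=plane('wrist',286.3,159,.057);b=plane('wrist',287,222,.057);print(a,b,np.linalg.norm(a-b));u=(b-a)/np.linalg.norm(a-b);print(u,np.degrees(np.arctan2(u[1],u[0])),'grip104',a+u*.032)
l=plane('wrist',254.5,313,.03);r=plane('wrist',323,314,.03);print(l,r,(l+r)/2,(l+r)/2-.184*u)
# heights: same handle end from scene/side (first frame)
S=('scene',160+686/3.4,130+274/3.4)
print(tri([('wrist',286.3,159),S]))
```

```text
[0.44253073 0.22904725 0.057     ] [0.51645298 0.2179113  0.057     ] 0.07475633050478701
[ 0.98884273 -0.14896329  0.        ] -8.566852402151802 grip104 [0.4741737  0.22428042 0.057     ]
[0.65063898 0.15011274 0.03      ] [0.66787888 0.24519969 0.03      ] [0.65925893 0.19765622 0.03      ] [0.47731187 0.22506546 0.03      ]
(array([0.44261724, 0.22875686, 0.05630122]), [np.float64(0.0002844960466143984), np.float64(0.00028449604661439693)])
```

View pics/w7c.png

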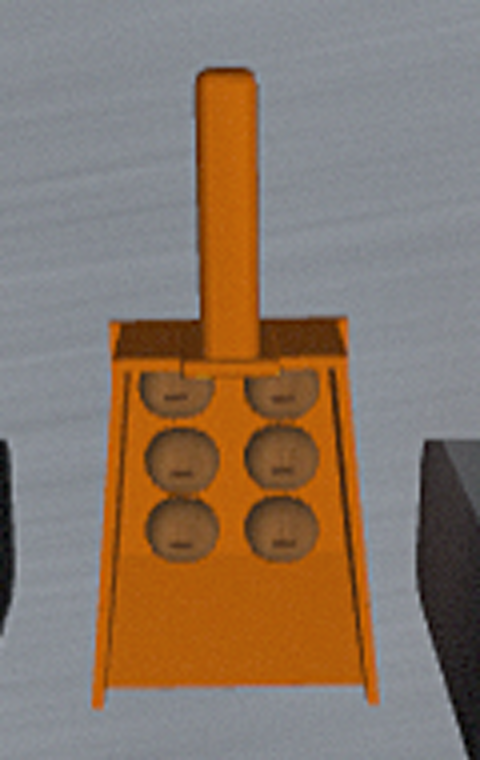

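>>> {"api": "send_rows", "payload": {"rows": [[0.003,0.013,-0.15,0.002],[0.003,0.013,-0.3,0.002],[0.003,0.013,-0.45,0.002],[0.003,0.013,-0.58,0.002],[0.003,0.013,-0.68,0.002],[0.003,0.013,-0.75,0.002],[0.003,0.013,-0.778,0.002],[0.003,0.013,-0.778,0.002]]}}

```text
time: 10.8
eef_pos: [0.4736, 0.2241, 0.0435]
tcp_rot: [0.074, 0.997, -0.0, -0.001]
contact_force: [0.8, 0.4, -0.5]
opening: 0.602
```

>>> {"api": "send_rows", "payload": {"rows": [[0,0,0,0],[0,0,0,0],[0,0,0,0],[0,0,0,0],[0,0,0,0],[0,0,0,0]], "jaw": 1, "newtons": 100}}

```text
time: 11.55
eef_pos: [0.4747, 0.2243, 0.0452]
tcp_rot: [0.074, 0.997, 0.0, 0.001]
contact_force: [-2.1, -0.5, 6.1]
opening: 0.193
```

>>> {"api": "send_rows", "payload": {"rows": [[0,0,0.02,0],[0,0,0.05,0],[0,0,0.08,0],[0,0,0.1,0],[0,0,0.1,0],[0,0,0.1,0]]}}

```text
time: 12.3
eef_pos: [0.4737, 0.2241, 0.0738]
tcp_rot: [0.074, 0.997, -0.0, -0.0]
contact_force: [0.1, 0.7, -2.2]
opening: 0.194
```

Run:
```python
from rim import *
s=monitor.get_state();print(s['eef_pos'],s['opening'],s['contact_force'],s['wrist_torque'])
w=snap('wrist','w8');b=snap('side','d8');crop(b,140,200,300,340,4,'d8c')
```

```text
[0.47369296 0.22413487 0.07383929] 0.19356201496350078 [ 0.12607483  0.67561096 -2.19388522] [ 0.02516057  0.26190598 -0.01118864]
```

View pics/d8c.png

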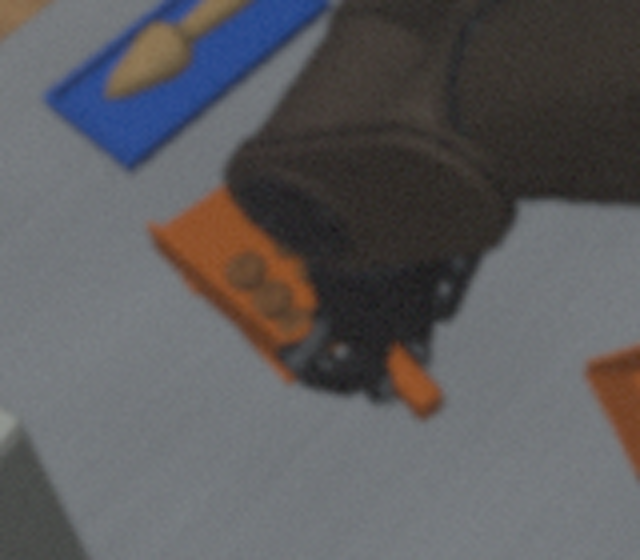

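View pics/w8.png

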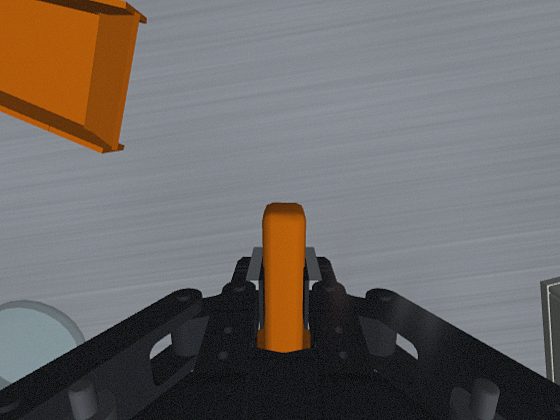

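>>> {"api": "send_rows", "payload": {"rows": [[0,0,0,0],[0,0,0,0]], "newtons": 60}}

```text
time: 12.65
eef_pos: [0.4738, 0.2242, 0.0739]
tcp_rot: [0.074, 0.997, -0.0, -0.0]
contact_force: [-0.9, -1.0, -3.1]
opening: 0.195
```

>>> {"api": "send_rows", "payload": {"rows": [[0,0,0,0],[0,0,0,0]], "newtons": 40}}

```text
time: 12.9
eef_pos: [0.4739, 0.2242, 0.074]
tcp_rot: [0.074, 0.997, -0.0, -0.0]
contact_force: [0.0, -0.4, -1.9]
opening: 0.189
```

>>> {"api": "send_rows", "payload": {"rows": [[0,0,0,0],[0,0,0,0]], "newtons": 30}}

```text
time: 13.15
eef_pos: [0.4739, 0.2242, 0.0741]
tcp_rot: [0.074, 0.997, 0.0, 0.0]
contact_force: [0.7, -0.0, -2.2]
opening: 0.191
```

Run:
```python
from rim import *
s=monitor.get_state();print(s['eef_pos'],s['opening'],s['contact_force'],s['wrist_torque'])
w=snap('wrist','w9');m=mask(w,(8,150,40),(20,255,255)); c=m[150:400,284]; print(np.where(c)[0].min()+150)
m=mask(cv2.imread('pics/w8.png'),(8,150,40),(20,255,255)); print(np.where(m[150:400,284])[0].min()+150)
```

```text
[0.4739482  0.22421026 0.07405089] 0.19137345821730697 [ 0.68577283 -0.02864044 -2.21321709] [0.0490795  0.22883678 0.00582228]
203
203
```

>>> {"api": "send_rows", "payload": {"rows": [[0,0,0,0],[0,0,0,0],[0,0,0,0]], "newtons": 20}}

```text
time: 13.58
eef_pos: [0.4739, 0.2242, 0.074]
tcp_rot: [0.074, 0.997, 0.0, 0.0]
contact_force: [0.9, -0.8, -3.6]
opening: 0.194
```

Run:
```python
from rim import *
s=monitor.get_state();print(s['eef_pos'],s['opening'],s['contact_force'],s['wrist_torque'])
w=snap('wrist','w10');m=mask(w,(8,150,40),(20,255,255)); c=m[150:400,284]; print(np.where(c)[0].min()+150)
```

```text
[0.47394632 0.22420872 0.07404183] 0.19400281978758732 [ 0.88759744 -0.75822087 -3.58351781] [ 0.07558293  0.21936218 -0.02981313]
203
```

>>> {"api": "send_rows", "payload": {"rows": [[0,0,-0.03,0],[0,0,-0.06,0],[0,0,-0.06,0]]}}

```text
time: 14.0
eef_pos: [0.4728, 0.2239, 0.0545]
tcp_rot: [0.074, 0.997, -0.001, -0.002]
contact_force: [-0.0, 0.8, -2.2]
opening: 0.192
```

>>> {"api": "send_rows", "payload": {"rows": [[0,0,0,0],[0,0,0,0]], "jaw": 0.85}}

```text
time: 14.25
eef_pos: [0.4742, 0.2243, 0.0563]
tcp_rot: [0.074, 0.997, 0.0, 0.0]
contact_force: [0.1, 0.6, -2.7]
opening: 0.197
```

>>> {"api": "send_rows", "payload": {"rows": [[0,0,0,0],[0,0,0,0]], "jaw": 0.83}}

```text
time: 14.5
eef_pos: [0.474, 0.2243, 0.0562]
tcp_rot: [0.074, 0.997, 0.0, 0.0]
contact_force: [0.1, 0.9, -2.1]
opening: 0.192
```

>>> {"api": "send_rows", "payload": {"rows": [[0,0,0,0],[0,0,0,0]], "jaw": 0.82}}

```text
time: 14.75
eef_pos: [0.4739, 0.2242, 0.0561]
tcp_rot: [0.074, 0.997, 0.0, 0.0]
contact_force: [-0.0, 0.5, -2.7]
opening: 0.191
```

```bash
cat > chk.py <<'E'
import sys
from rim import *
s=monitor.get_state();print(round(s['time'],2),s['eef_pos'].round(4),round(s['opening'],4),s['contact_force'].round(2),s['wrist_torque'].round(3))
w=snap('wrist',sys.argv[1]);m=mask(w,(8,150,40),(20,255,255)); x=np.where(m[:,284])[0]; print('tail row',x.min(),x.max(), 'width@mid',m[260].sum()//255)
E
python3 chk.py w11
```

```text
14.75 [0.4739 0.2242 0.0561] 0.1908 [-0.03  0.49 -2.67] [ 0.049  0.201 -0.02 ]
tail row 203 352 width@mid 42
```

>>> {"api": "send_rows", "payload": {"rows": [[0,0,0,0],[0,0,0,0]], "jaw": 0.813}}

```text
time: 15.05
eef_pos: [0.4739, 0.2242, 0.056]
tcp_rot: [0.074, 0.997, -0.0, -0.0]
contact_force: [0.6, -0.3, -2.3]
opening: 0.194
```

>>> {"api": "send_rows", "payload": {"rows": [[0,0,0,0],[0,0,0,0]], "jaw": 0.81}}

```text
time: 15.3
eef_pos: [0.4739, 0.2242, 0.056]
tcp_rot: [0.074, 0.997, -0.0, -0.0]
contact_force: [0.4, 0.7, -2.2]
opening: 0.194
```

```bash
python3 chk.py w12
```

```text
15.3 [0.4739 0.2242 0.056 ] 0.1939 [ 0.4   0.7  -2.19] [ 0.057  0.226 -0.029]
tail row 203 352 width@mid 42
```

>>> {"api": "send_rows", "payload": {"rows": [[0,0,0,0],[0,0,0,0]], "jaw": 0.807}}

```text
time: 15.6
eef_pos: [0.4739, 0.2242, 0.056]
tcp_rot: [0.074, 0.997, -0.0, 0.0]
contact_force: [-0.4, 0.1, -1.6]
opening: 0.195
```

```bash
python3 chk.py w13
```

```text
15.6 [0.4739 0.2242 0.056 ] 0.1947 [-0.45  0.13 -1.64] [-0.005  0.149 -0.032]
tail row 203 352 width@mid 42
```

>>> {"api": "send_rows", "payload": {"rows": [[0,0,0,0],[0,0,0,0]], "jaw": 0.804}}

```text
time: 15.9
eef_pos: [0.4739, 0.2242, 0.056]
tcp_rot: [0.074, 0.997, -0.0, -0.0]
contact_force: [0.2, 0.6, -2.3]
opening: 0.202
```

```bash
python3 chk.py w14
```

```text
15.9 [0.4739 0.2242 0.056 ] 0.2019 [ 0.18  0.63 -2.3 ] [ 0.08   0.254 -0.001]
tail row 203 352 width@mid 43
```

>>> {"api": "send_rows", "payload": {"rows": [[0,0,0,0],[0,0,0,0]], "jaw": 0.8}}

```text
time: 16.2
eef_pos: [0.4739, 0.2242, 0.056]
tcp_rot: [0.074, 0.997, -0.0, 0.0]
contact_force: [0.6, 0.9, -2.1]
opening: 0.2
```

```bash
python3 chk.py w15
```

```text
16.2 [0.4739 0.2242 0.056 ] 0.1999 [ 0.63  0.9  -2.09] [0.038 0.176 0.035]
tail row 203 352 width@mid 42
```

>>> {"api": "send_rows", "payload": {"rows": [[0,0,0,0],[0,0,0,0]], "jaw": 0.797}}

```text
time: 16.5
eef_pos: [0.4739, 0.2242, 0.056]
tcp_rot: [0.074, 0.997, 0.0, 0.0]
contact_force: [-0.0, 0.1, -2.6]
opening: 0.207
```

```bash
python3 chk.py w16
```

```text
16.5 [0.4739 0.2242 0.056 ] 0.2074 [-0.02  0.14 -2.58] [ 0.027  0.221 -0.017]
tail row 203 352 width@mid 42
```

>>> {"api": "send_rows", "payload": {"rows": [[0,0,0,0],[0,0,0,0]], "jaw": 0.794}}

```text
time: 16.8
eef_pos: [0.4739, 0.2242, 0.056]
tcp_rot: [0.074, 0.997, -0.0, -0.0]
contact_force: [1.3, 0.6, -2.2]
opening: 0.205
```

```bash
python3 chk.py w17
```

```text
16.8 [0.4739 0.2242 0.056 ] 0.2053 [ 1.27  0.61 -2.21] [0.013 0.187 0.024]
tail row 203 352 width@mid 42
```

>>> {"api": "send_rows", "payload": {"rows": [[0,0,0,0],[0,0,0,0]], "jaw": 0.791}}

```text
time: 17.1
eef_pos: [0.4742, 0.2243, 0.0563]
tcp_rot: [0.074, 0.997, 0.0, 0.0]
contact_force: [-0.6, -0.5, -2.0]
opening: 0.209
```

```bash
python3 chk.py w18
```

```text
17.1 [0.4742 0.2243 0.0563] 0.2088 [-0.62 -0.52 -1.99] [-0.049  0.082 -0.012]
tail row 203 352 width@mid 44
```

>>> {"api": "send_rows", "payload": {"rows": [[0,0,0,0],[0,0,0,0]], "jaw": 0.788}}

```text
time: 17.4
eef_pos: [0.4744, 0.2243, 0.0564]
tcp_rot: [0.074, 0.997, 0.0, 0.001]
contact_force: [0.2, -0.0, 0.4]
opening: 0.211
```

```bash
python3 chk.py w19
```

```text
17.4 [0.4744 0.2243 0.0564] 0.2107 [ 0.2  -0.04  0.37] [-0.005 -0.009  0.057]
tail row 189 352 width@mid 39
```

Run:
```python
from rim import *
b=snap('side','d20');crop(b,140,200,300,340,4,'d20c');a=snap('scene','s20');crop(a,290,170,390,290,5,'s20c')
```

```text
(no output)
```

View pics/w19.png

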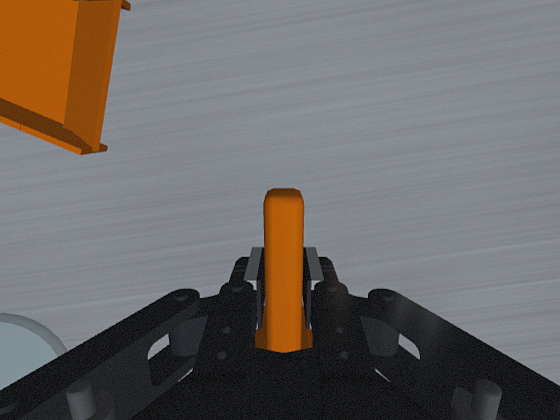

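View pics/d20c.png

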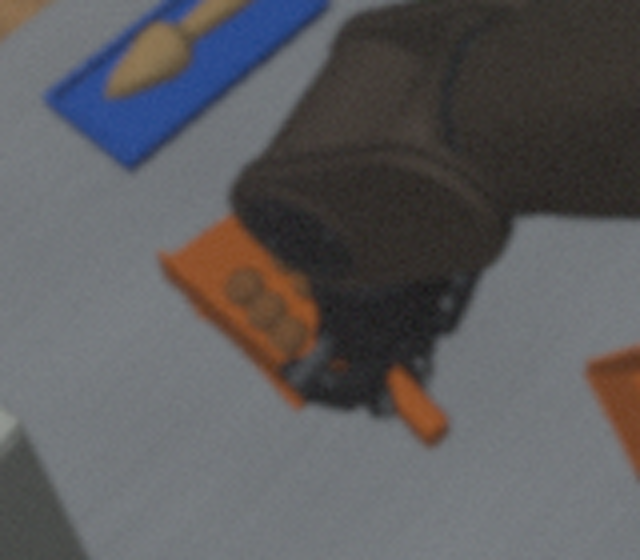

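View pics/s20c.png

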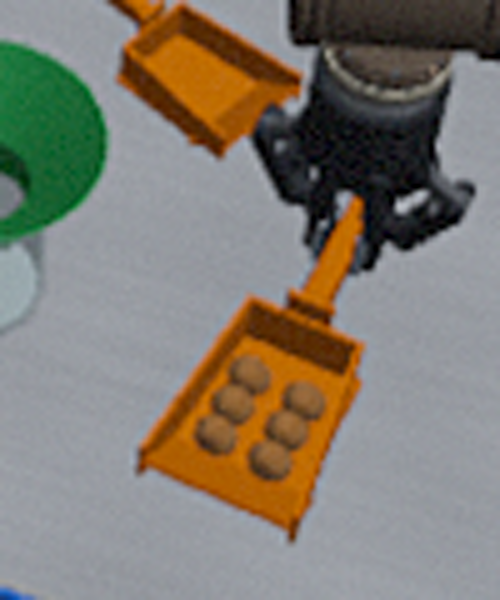

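>>> {"api": "send_rows", "payload": {"rows": [[0,0,0,0],[-0.053,0.008,-0.02,0],[-0.053,0.008,-0.047,0],[-0.053,0.008,-0.047,0]], "jaw": 0.7}}

```text
time: 18.05
eef_pos: [0.4568, 0.2264, 0.0408]
tcp_rot: [0.074, 0.997, -0.0, -0.001]
contact_force: [0.6, -0.4, -0.2]
opening: 0.297
```

>>> {"api": "send_rows", "payload": {"rows": [[0,0,0,0],[0,0,0,0],[0,0,0,0]], "jaw": 0.793}}

```text
time: 18.42
eef_pos: [0.458, 0.2266, 0.0419]
tcp_rot: [0.074, 0.997, -0.0, -0.0]
contact_force: [-0.3, 0.5, -2.0]
opening: 0.209
```

```bash
python3 chk.py w21
```

```text
18.43 [0.458  0.2266 0.0419] 0.2089 [-0.32  0.51 -2.  ] [0.074 0.175 0.054]
tail row 232 352 width@mid 44
```

>>> {"api": "send_rows", "payload": {"rows": [[0,0,0.02,0],[0,0,0.04,0],[0,0,0.06,0],[0,0,0.06,0]]}}

```text
time: 18.98
eef_pos: [0.4585, 0.2267, 0.0608]
tcp_rot: [0.074, 0.997, 0.0, 0.001]
contact_force: [-1.1, 1.3, 0.1]
opening: 0.209
```

```bash
python3 chk.py w22
```

```text
18.98 [0.4585 0.2267 0.0608] 0.2087 [-1.1   1.29  0.1 ] [-0.013 -0.007 -0.031]
tail row 232 352 width@mid 44
```

Run:
```python
from rim import *
b=snap('side','d23');crop(b,140,200,300,340,4,'d23c')
```

```text
(no output)
```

View pics/d23c.png

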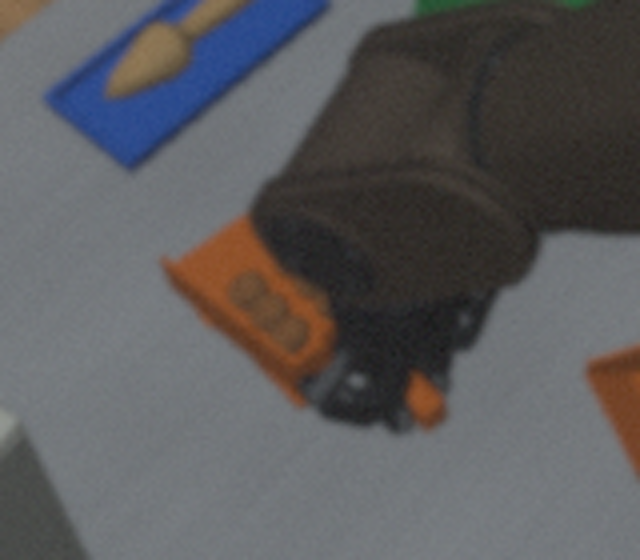

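View pics/w22.png

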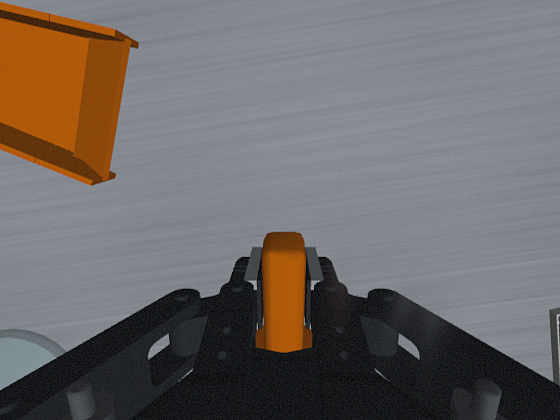

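>>> {"api": "send_rows", "payload": {"rows": [[0.005,0,0.02,0],[0.012,-0.001,0.04,0],[0.022,-0.003,0.06,0],[0.035,-0.005,0.08,0],[0.05,-0.007,0.1,0],[0.065,-0.01,0.12,0],[0.08,-0.012,0.14,0],[0.09,-0.013,0.15,0],[0.09,-0.013,0.15,0]]}}

```text
time: 20.2
eef_pos: [0.4856, 0.2227, 0.1053]
tcp_rot: [0.074, 0.997, 0.0, 0.001]
contact_force: [0.1, -0.4, -0.7]
opening: 0.214
```

```bash
python3 chk.py w24
python3 - <<'E'
from rim import *
b=snap('side','d24');crop(b,140,180,320,340,4,'d24c');a=snap('scene','s24');crop(a,290,150,400,300,4,'s24c')
E
```

```text
20.2 [0.4856 0.2227 0.1053] 0.2139 [ 0.07 -0.43 -0.66] [-0.054 -0.131 -0.017]
tail row 234 352 width@mid 44
```

View pics/d24c.png

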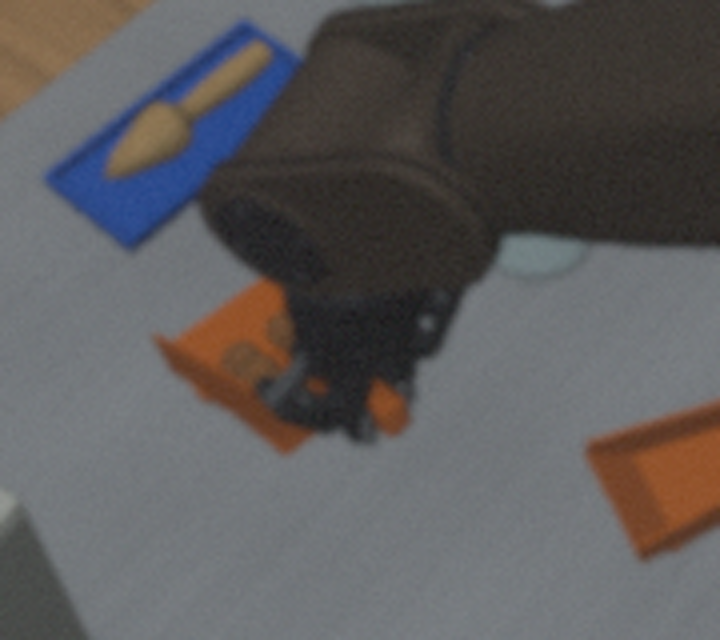

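View pics/s24c.png

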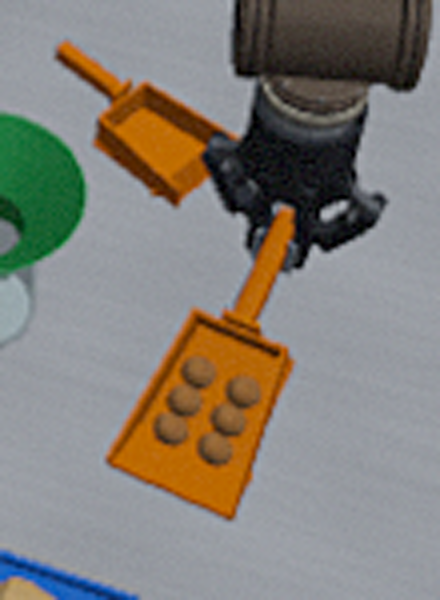

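View pics/w24.png

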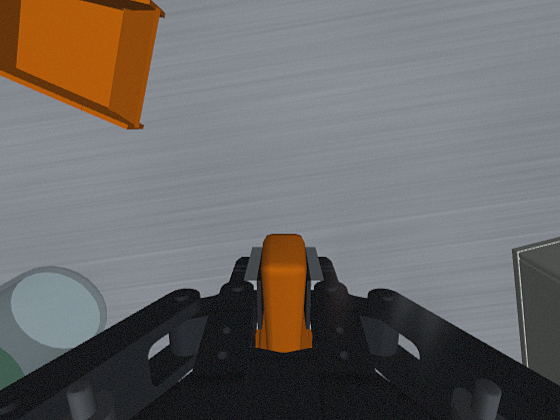

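>>> {"api": "send_rows", "payload": {"rows": [[0,0,0,0],[0,0,0,0],[0,0,0,0],[0,0,0.03,0],[0,0,0.1,0],[0,0,0.2,0],[0,0,0.3,0],[0,0,0.41,0],[0,0,0.52,0],[0,0,0.62,0],[0,0,0.7,0],[0,0,0.743,0],[0,0,0.743,0]], "jaw": 1, "newtons": 100}}

```text
time: 21.98
eef_pos: [0.4849, 0.2228, 0.3284]
tcp_rot: [0.074, 0.997, 0.0, 0.0]
contact_force: [0.5, 0.0, -2.6]
opening: 0.194
```

```bash
python3 chk.py w25
python3 - <<'E'
from rim import *
a=snap('scene','s25');crop(a,270,100,400,300,4,'s25c')
E
```

```text
21.98 [0.4849 0.2228 0.3284] 0.1936 [ 0.5   0.   -2.58] [0.044 0.207 0.007]
tail row 234 352 width@mid 44
```

View pics/s25c.png

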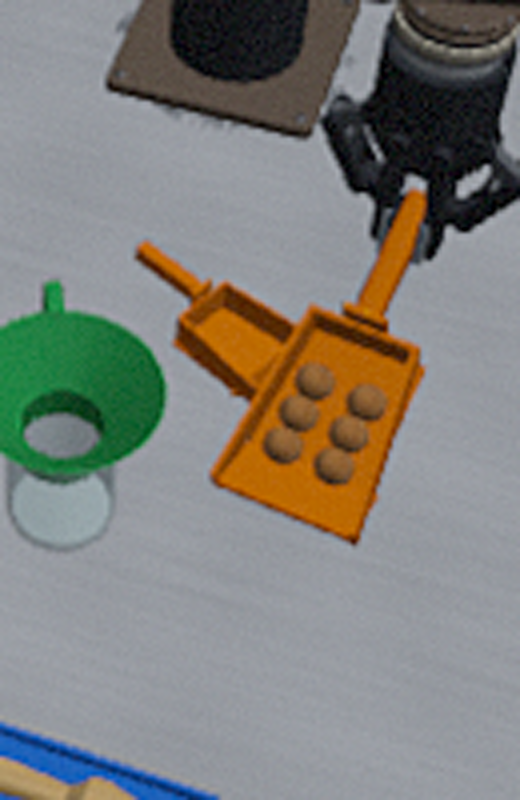

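>>> {"api": "send_rows", "payload": {"rows": [[0.005,-0.02,0,-0.01],[0.014,-0.05,0,-0.025],[0.024,-0.09,0,-0.045],[0.034,-0.13,0,-0.065],[0.044,-0.17,0,-0.085],[0.055,-0.21,0,-0.105],[0.066,-0.25,0,-0.125],[0.076,-0.29,0,-0.145],[0.087,-0.33,0,-0.165],[0.095,-0.36,0,-0.18],[0.098,-0.369,0,-0.184],[0.098,-0.369,0,-0.184]]}}

```text
time: 23.58
eef_pos: [0.5142, 0.1121, 0.3269]
tcp_rot: [0.606, 0.795, -0.0, -0.001]
contact_force: [0.3, -0.4, -2.2]
opening: 0.196
```

```bash
python3 chk.py w26
python3 - <<'E'
from rim import *
a=snap('scene','s26');crop(a,210,80,390,260,4,'s26c')
b=snap('side','d26');crop(b,160,60,400,280,3.2,'d26c')
E
```

```text
23.57 [0.5142 0.1121 0.3269] 0.1957 [ 0.31 -0.39 -2.19] [ 0.208 -0.018  0.086]
tail row 234 352 width@mid 44
```

View pics/s26c.png

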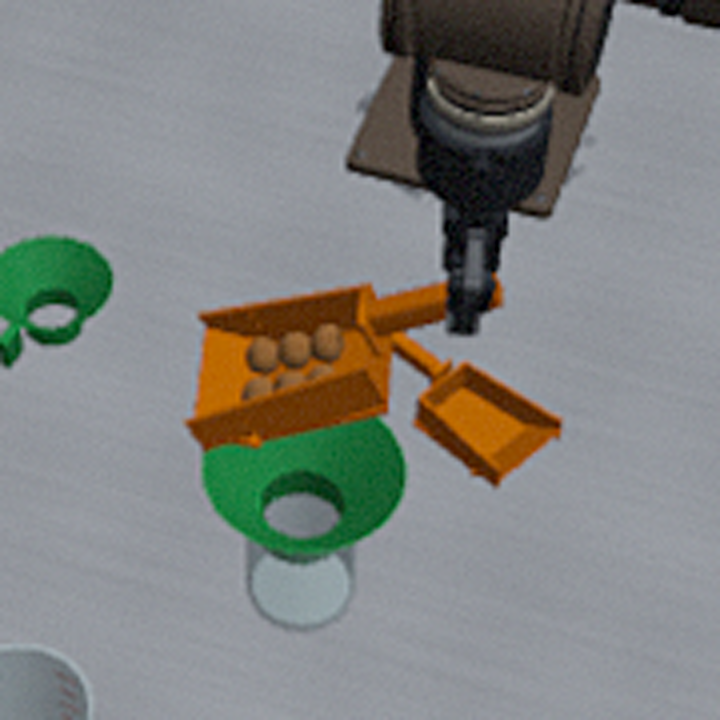

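View pics/d26c.png

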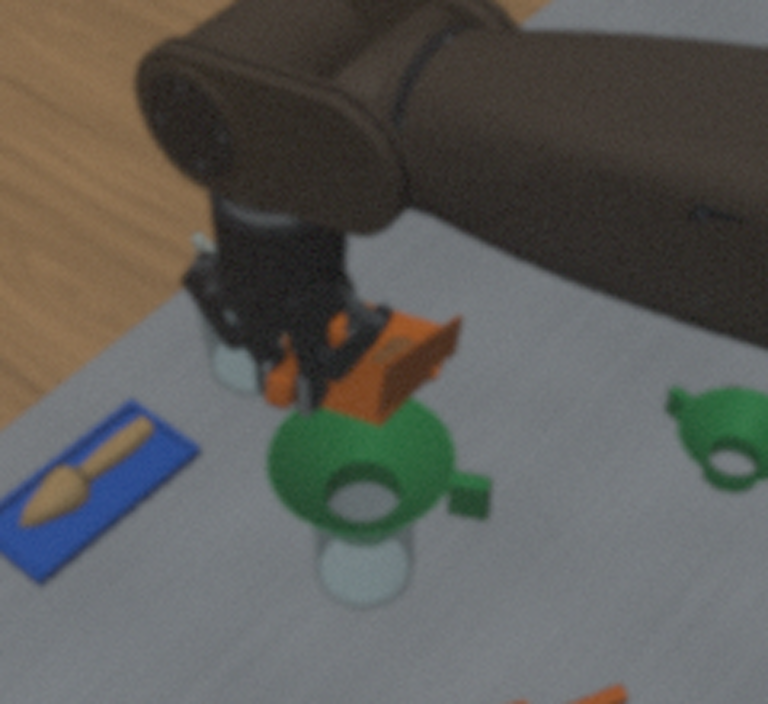

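>>> {"api": "send_rows", "payload": {"rows": [[0,0,0,0],[0,0,0,0]], "jaw": 0.8, "newtons": 20}}

```text
time: 23.98
eef_pos: [0.5144, 0.1122, 0.3279]
tcp_rot: [0.607, 0.795, 0.0, 0.0]
contact_force: [0.0, 0.8, -2.2]
opening: 0.2
```

>>> {"api": "send_rows", "payload": {"rows": [[0,0,0,0],[0,0,0,0]], "jaw": 0.796}}

```text
time: 24.22
eef_pos: [0.5144, 0.112, 0.3279]
tcp_rot: [0.607, 0.795, 0.0, 0.0]
contact_force: [0.2, -0.9, -2.1]
opening: 0.203
```

>>> {"api": "send_rows", "payload": {"rows": [[0,0,0,0],[0,0,0,0]], "jaw": 0.794}}

```text
time: 24.48
eef_pos: [0.5144, 0.112, 0.3278]
tcp_rot: [0.607, 0.795, -0.0, 0.0]
contact_force: [-0.8, 0.2, -2.8]
opening: 0.206
```

```bash
cat > look.py <<'E'
import sys
from rim import *
k=sys.argv[1]; s=monitor.get_state();print(round(s['time'],2),s['eef_pos'].round(4),round(s['opening'],4),s['contact_force'].round(2),s['wrist_torque'].round(3))
a=snap('scene','s'+k)
w=imaging.read_camera('wrist')[:,:,::-1]
A=cv2.resize(a[80:260,210:390],(540,540),interpolation=cv2.INTER_CUBIC);B=cv2.resize(w[150:,160:420],(260,270))
out=np.zeros((540,800,3),np.uint8);out[:,:540]=A;out[:270,540:]=B;cv2.imwrite(f'pics/l{k}.png',out)
E
python3 look.py 27
```

```text
24.48 [0.5144 0.112  0.3278] 0.2062 [-0.85  0.24 -2.83] [0.203 0.01  0.041]
```

View pics/l27.png

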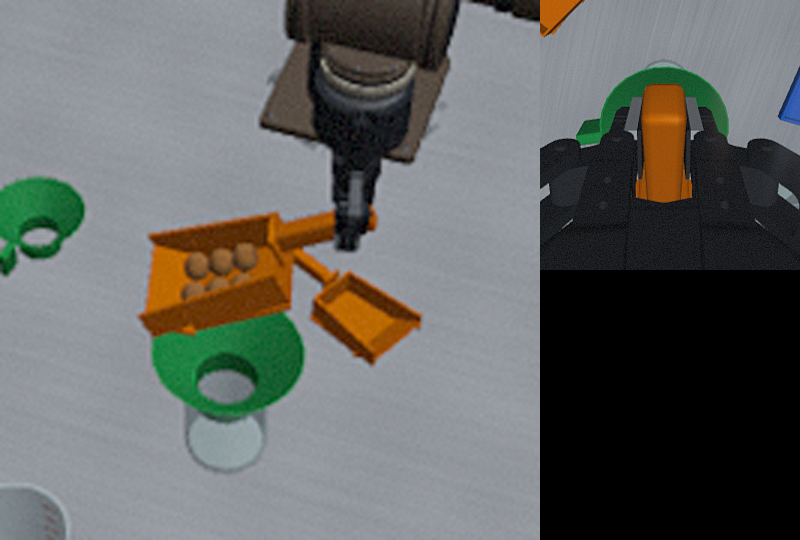

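>>> {"api": "send_rows", "payload": {"rows": [[0,0,0,0],[0,0,0,0]], "jaw": 0.793}}

```text
time: 24.82
eef_pos: [0.5144, 0.112, 0.3278]
tcp_rot: [0.607, 0.795, -0.0, 0.0]
contact_force: [0.2, 0.3, -2.7]
opening: 0.21
```

>>> {"api": "send_rows", "payload": {"rows": [[0,0,0,0],[0,0,0,0]], "jaw": 0.7925}}

```text
time: 25.08
eef_pos: [0.5144, 0.112, 0.3278]
tcp_rot: [0.607, 0.795, -0.0, 0.0]
contact_force: [0.4, 0.4, -2.7]
opening: 0.21
```

```bash
python3 look.py 28
```

```text
25.07 [0.5144 0.112  0.3278] 0.2099 [ 0.43  0.41 -2.67] [0.181 0.011 0.024]
```

View pics/l28.png

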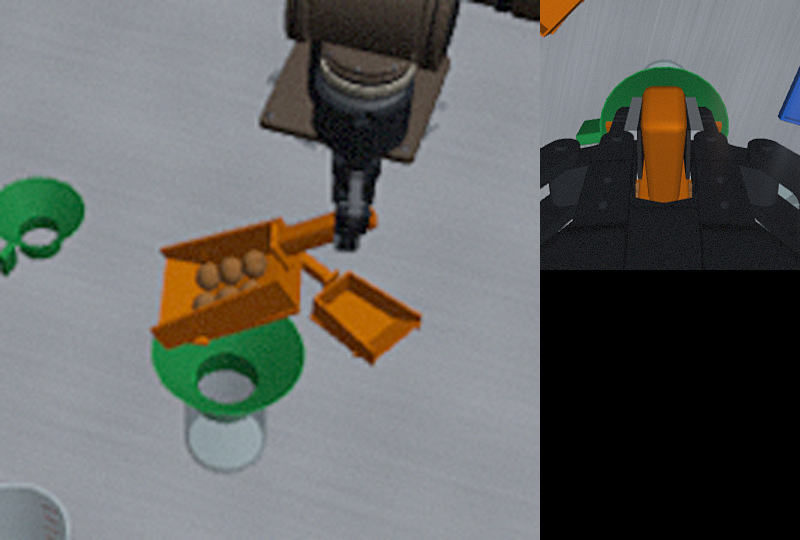

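>>> {"api": "send_rows", "payload": {"rows": [[0,0,0,0],[0,0,0,0]], "jaw": 0.792}}

```text
time: 25.42
eef_pos: [0.5144, 0.112, 0.3278]
tcp_rot: [0.607, 0.795, 0.0, -0.0]
contact_force: [0.2, -0.2, -2.2]
opening: 0.213
```

```bash
python3 look.py 29
```

```text
25.43 [0.5144 0.112  0.3278] 0.2127 [ 0.24 -0.21 -2.22] [0.18  0.086 0.018]
```

View pics/l29.png

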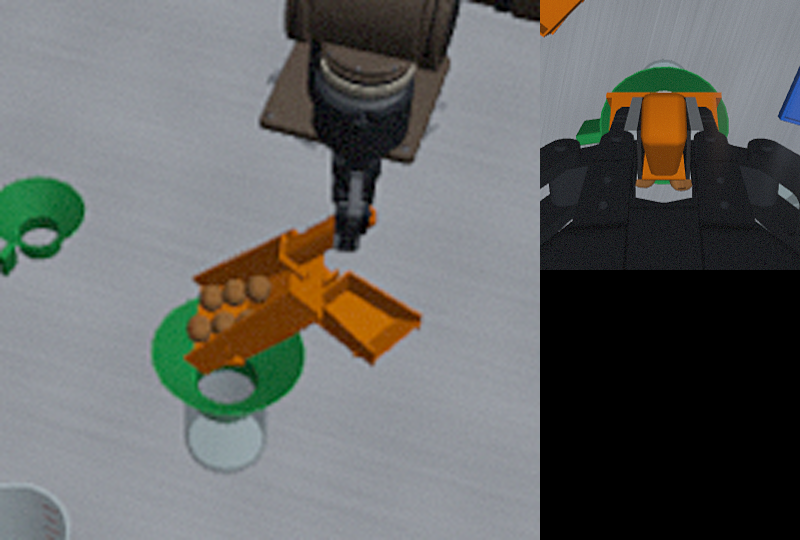

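>>> {"api": "send_rows", "payload": {"rows": [[0,0,0,0]]}}

```text
time: 25.65
eef_pos: [0.5145, 0.112, 0.3279]
tcp_rot: [0.607, 0.795, -0.0, 0.0]
contact_force: [0.1, -0.7, -1.7]
opening: 0.208
```

```bash
python3 look.py 30
```

```text
25.65 [0.5145 0.112  0.3279] 0.2078 [ 0.14 -0.67 -1.71] [0.14  0.024 0.003]
```

View pics/l30.png

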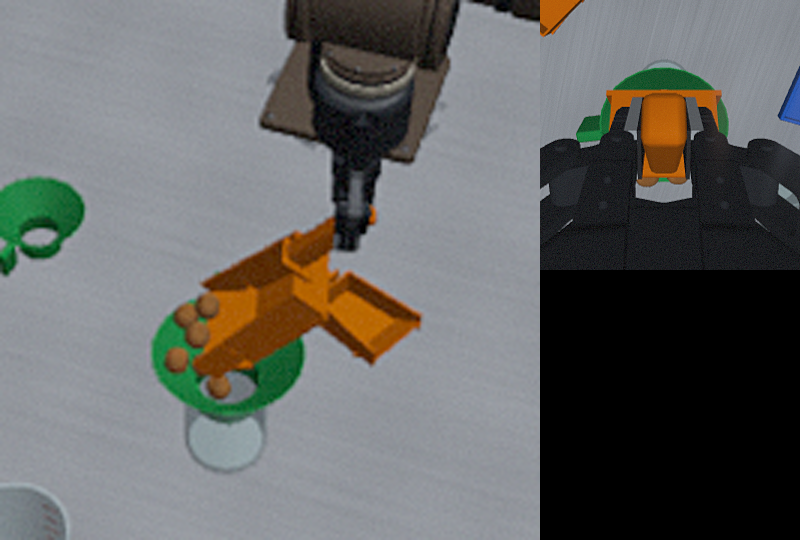

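>>> {"api": "send_rows", "payload": {"rows": [[0,0,0,0],[0,0,0,0],[0,0,0,0]]}}

```text
time: 26.12
eef_pos: [0.5144, 0.112, 0.3279]
tcp_rot: [0.607, 0.795, -0.0, 0.0]
contact_force: [-0.5, 0.3, -1.6]
opening: 0.209
```

```bash
python3 look.py 31
python3 - <<'E'
from rim import *
b=snap('side','d31');crop(b,160,60,400,280,3.2,'d31c')
E
```

```text
26.12 [0.5144 0.112  0.3279] 0.2094 [-0.53  0.27 -1.64] [ 0.064  0.038 -0.007]
```

View pics/l31.png

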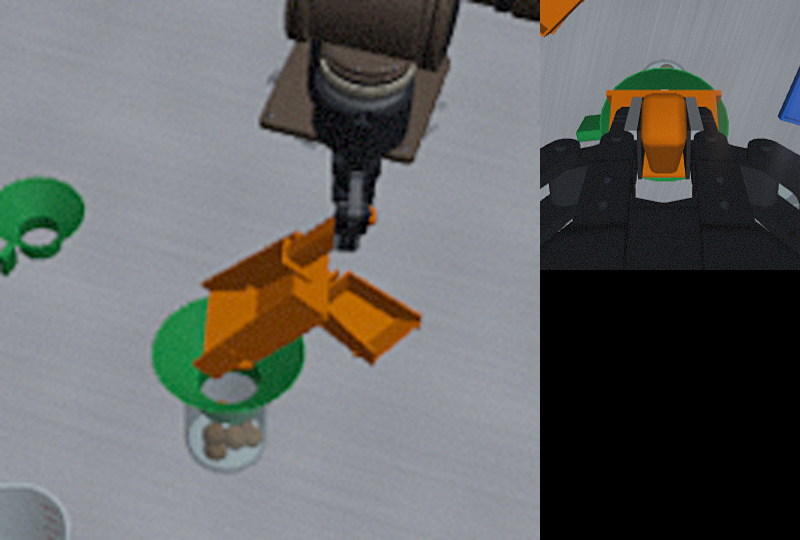

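View pics/d31c.png

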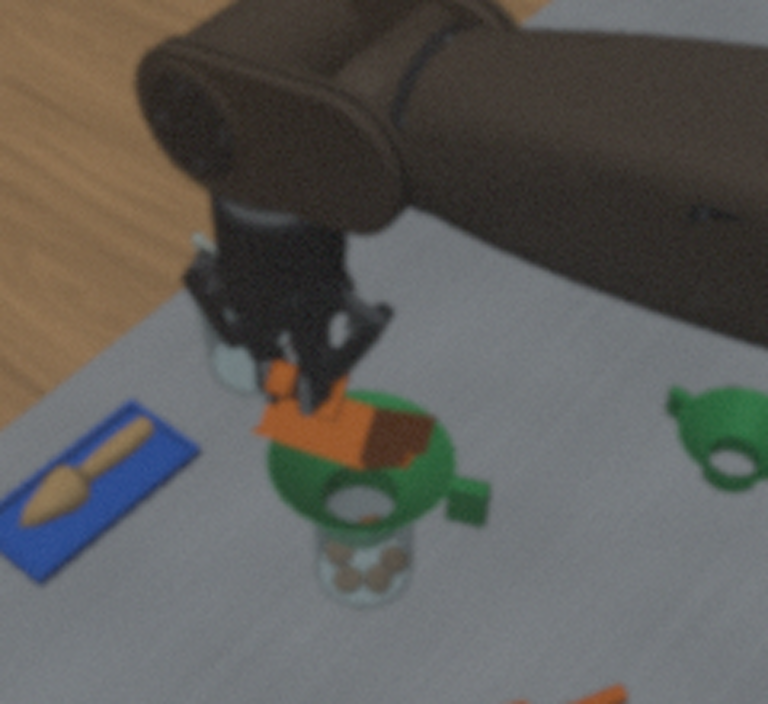

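>>> {"api": "send_rows", "payload": {"rows": [[0,0,0,0],[0,0,0,0],[0,0,0,0],[0,0.01,0.05,0],[0,0.03,0.1,0],[-0.005,0.06,0.1,0.01],[-0.014,0.1,0.1,0.025],[-0.024,0.13,0.1,0.045],[-0.034,0.17,0.1,0.065],[-0.044,0.2,0.1,0.085],[-0.055,0.24,0.1,0.105],[-0.066,0.27,0.1,0.125],[-0.076,0.3,0.1,0.145],[-0.087,0.34,0.1,0.165],[-0.095,0.368,0.1,0.184],[-0.095,0.368,0.1,0.184]], "jaw": 1, "newtons": 60}}

```text
time: 28.28
eef_pos: [0.486, 0.2232, 0.3593]
tcp_rot: [0.074, 0.997, 0.0, 0.001]
contact_force: [0.5, -0.3, -1.4]
opening: 0.205
```

Run:
```python
from rim import *
s=monitor.get_state();print(s['time'],s['eef_pos'],s['contact_force'])
a=snap('scene','s32');crop(a,230,100,400,270,4.5,'s32c')
b=snap('side','d32');crop(b,230,160,320,270,5,'d32c')
```

```text
28.275 [0.48596626 0.22316876 0.35927857] [ 0.54934192 -0.31315293 -1.41973314]
```

View pics/s32c.png

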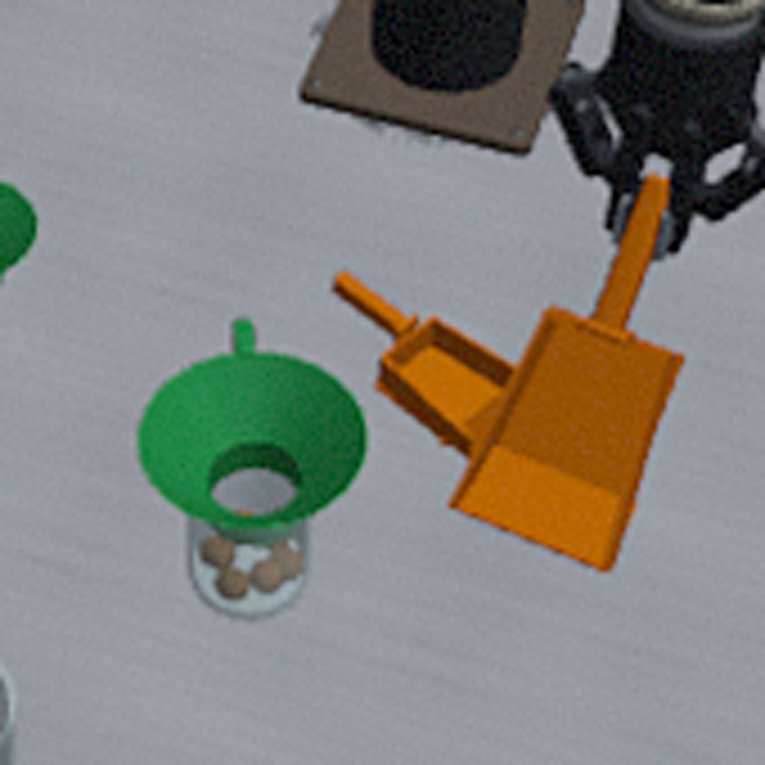

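View pics/d32c.png

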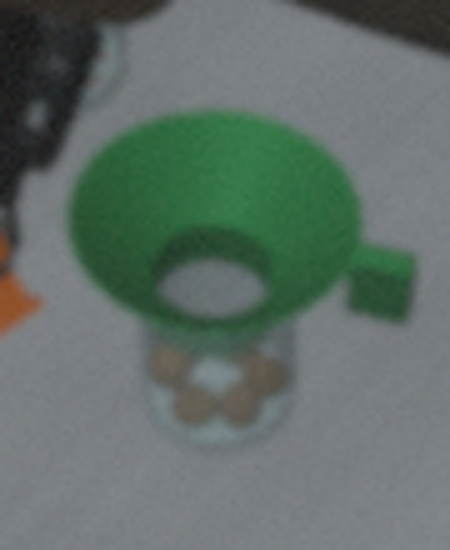

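>>> {"api": "send_rows", "payload": {"rows": [[0,0,-0.05,0],[0,0,-0.15,0],[0,0,-0.26,0],[0,0,-0.37,0],[0,0,-0.47,0],[0,0,-0.54,0],[0,0,-0.58,0],[0,0,-0.6,0],[0,0,-0.6,0]], "newtons": 20}}

```text
time: 29.5
eef_pos: [0.486, 0.2223, 0.1779]
tcp_rot: [0.074, 0.997, 0.0, 0.0]
contact_force: [0.4, 0.1, -2.3]
opening: 0.205
```

>>> {"api": "send_rows", "payload": {"rows": [[-0.005,0,-0.03,0],[-0.01,0.001,-0.06,0],[-0.016,0.002,-0.09,0],[-0.022,0.003,-0.12,0],[-0.028,0.004,-0.15,0],[-0.034,0.005,-0.18,0]], "jaw": 0.797}}

```text
time: 30.25
eef_pos: [0.4764, 0.2248, 0.1257]
tcp_rot: [0.074, 0.997, 0.001, 0.001]
contact_force: [-4.3, 1.2, 5.3]
opening: 0.203
```

Run:
```python
from rim import *
s=monitor.get_state();print(s['time'],s['eef_pos'],s['contact_force'],s['wrist_torque'])
a=snap('scene','s33');crop(a,290,130,400,290,4,'s33c')
```

```text
30.25 [0.47641764 0.22477285 0.12570679] [-4.33260589  1.24738331  5.29573217] [0.03595816 0.19649151 0.02756364]
```

View pics/s33c.png

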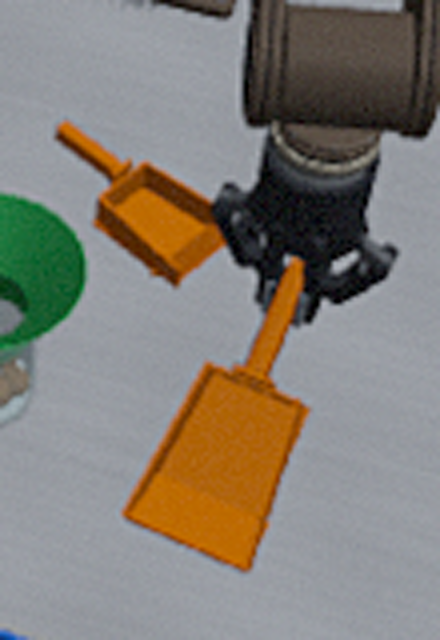

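>>> {"api": "send_rows", "payload": {"rows": [[-0.015,0.002,-0.03,0],[-0.03,0.004,-0.06,0],[-0.045,0.006,-0.09,0],[-0.058,0.008,-0.12,0],[-0.07,0.01,-0.15,0],[-0.08,0.012,-0.18,0],[-0.088,0.013,-0.21,0],[-0.094,0.014,-0.24,0],[-0.1,0.015,-0.262,0],[-0.1,0.015,-0.262,0]], "jaw": 0.794}}

```text
time: 31.55
eef_pos: [0.4454, 0.2283, 0.0445]
tcp_rot: [0.074, 0.997, -0.0, -0.0]
contact_force: [0.6, 0.2, -0.5]
opening: 0.213
```

Run:
```python
from rim import *
s=monitor.get_state();print(s['time'],s['eef_pos'],s['contact_force'],s['wrist_torque'])
a=snap('scene','s34');crop(a,290,130,400,290,4,'s34c');b=snap('side','d34');crop(b,140,200,300,340,4,'d34c')
```

```text
31.55 [0.44538479 0.22825195 0.04447184] [ 0.64372845  0.2460314  -0.52499584] [ 0.03535635  0.08467956 -0.01258346]
```

View pics/s34c.png

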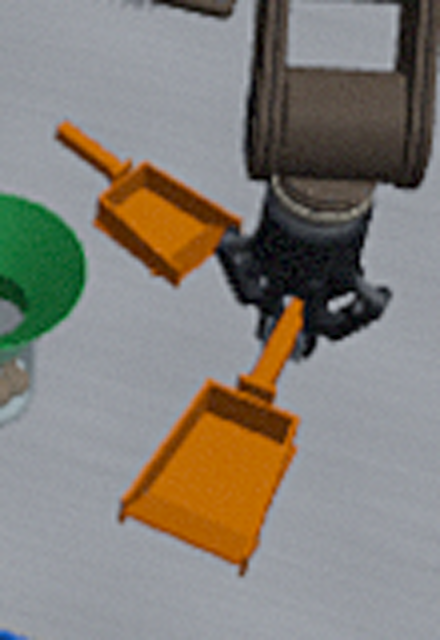

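View pics/d34c.png

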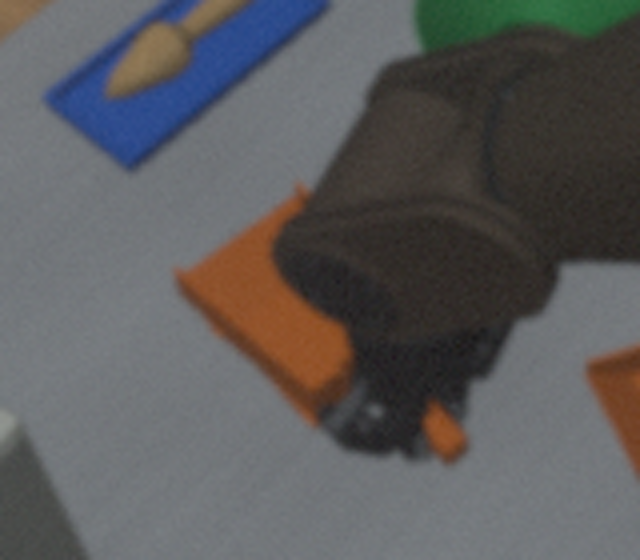

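>>> {"api": "send_rows", "payload": {"rows": [[0,0,0,0],[0,0,0,0],[0,0,0,0],[0,0,0,0]], "jaw": 0.55}}

```text
time: 32.15
eef_pos: [0.4459, 0.2284, 0.0454]
tcp_rot: [0.074, 0.997, 0.0, 0.0]
contact_force: [-0.3, -0.2, -0.1]
opening: 0.45
```

>>> {"api": "send_rows", "payload": {"rows": [[0,0,0.06,0],[0,0,0.2,0],[0,0,0.4,0],[0,0,0.6,0],[0,0,0.8,0],[0,0,0.9,0],[0,0,0.9,0]]}}

```text
time: 33.02
eef_pos: [0.4468, 0.2288, 0.3201]
tcp_rot: [0.074, 0.997, 0.001, 0.004]
contact_force: [0.6, -0.4, 0.1]
opening: 0.449
```

Run:
```python
from rim import *
s=monitor.get_state();print(s['time'],s['eef_pos'],s['contact_force'],s['wrist_torque'])
a=snap('scene','s35');crop(a,230,140,400,300,4.5,'s35c');b=snap('side','d35');crop(b,150,130,330,330,3,'d35c');snap('wrist','w35')
```

```text
33.025 [0.44684747 0.22878569 0.32010753] [ 0.62710256 -0.42612868  0.12981551] [ 0.0047118  -0.02772998 -0.05084837]
```

View pics/s35c.png

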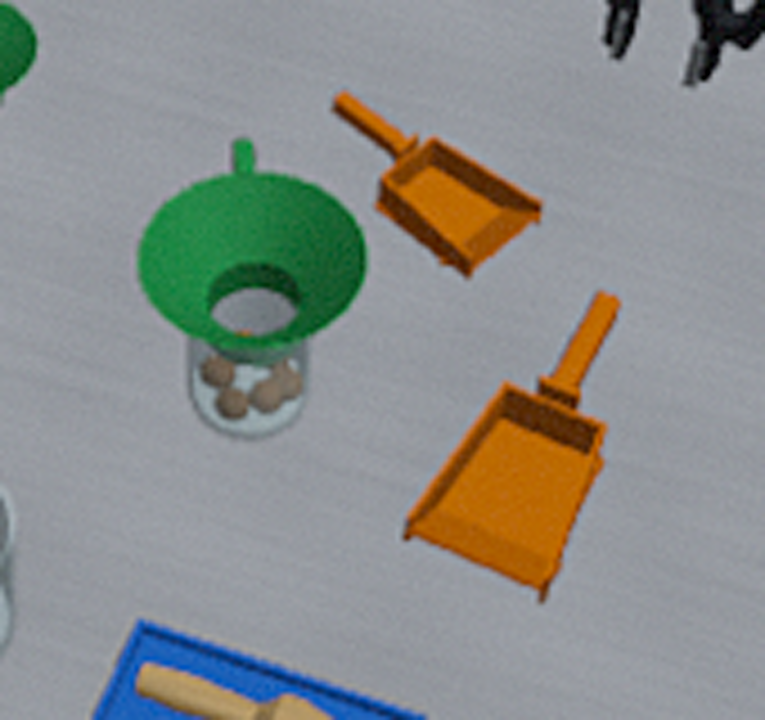

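View pics/d35c.png

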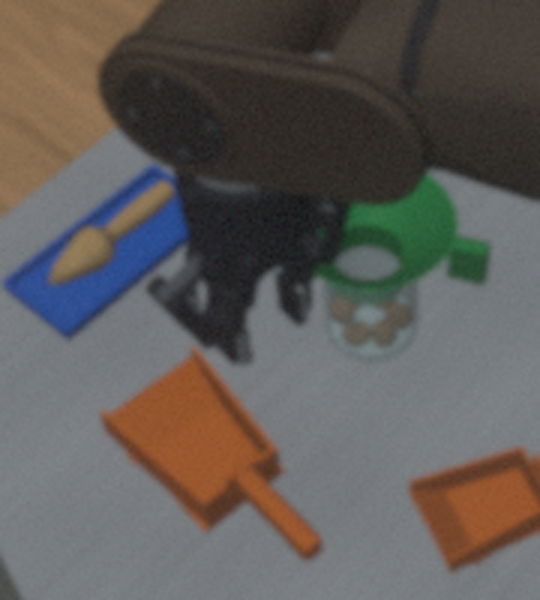

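View pics/w35.png

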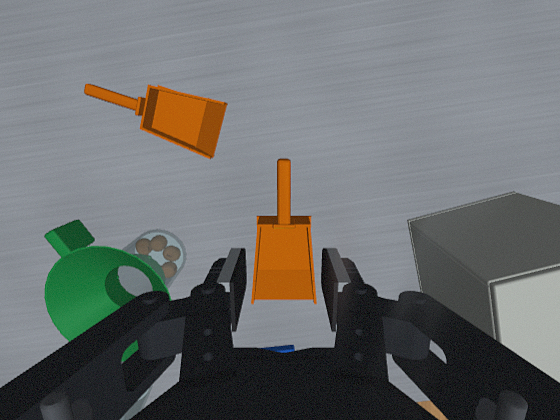

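Run:
```python
from rim import *
p=plane('wrist',282,190,.1);print(p, np.array([.54,.019])-p[:2])
```

```text
[0.44848284 0.22668158 0.1       ] [ 0.09151716 -0.20768158]
```

>>> {"api": "send_rows", "payload": {"rows": [[0.1,-0.2,0,0],[0.2,-0.4,0,0],[0.25,-0.6,0,0],[0.305,-0.69,0,0],[0.305,-0.69,0,0],[0.305,-0.69,0,0]]}}

```text
time: 33.92
eef_pos: [0.5364, 0.0218, 0.3134]
tcp_rot: [0.074, 0.997, 0.0, -0.002]
contact_force: [0.4, 0.4, 0.3]
opening: 0.452
```

Run:
```python
from rim import *
s=monitor.get_state();print(s['time'],s['eef_pos'])
w=snap('wrist','w36');crop(w,150,60,410,320,3,'w36c')
m=mask(w);P=[]
k,l,st,ce=cv2.connectedComponentsWithStats(m);i=1+np.argmax(st[1:,4]);print(st[i])
```

```text
33.925 [0.53641415 0.02184725 0.31337867]
[  209   109   146   159 14744]
```

View pics/w36c.png

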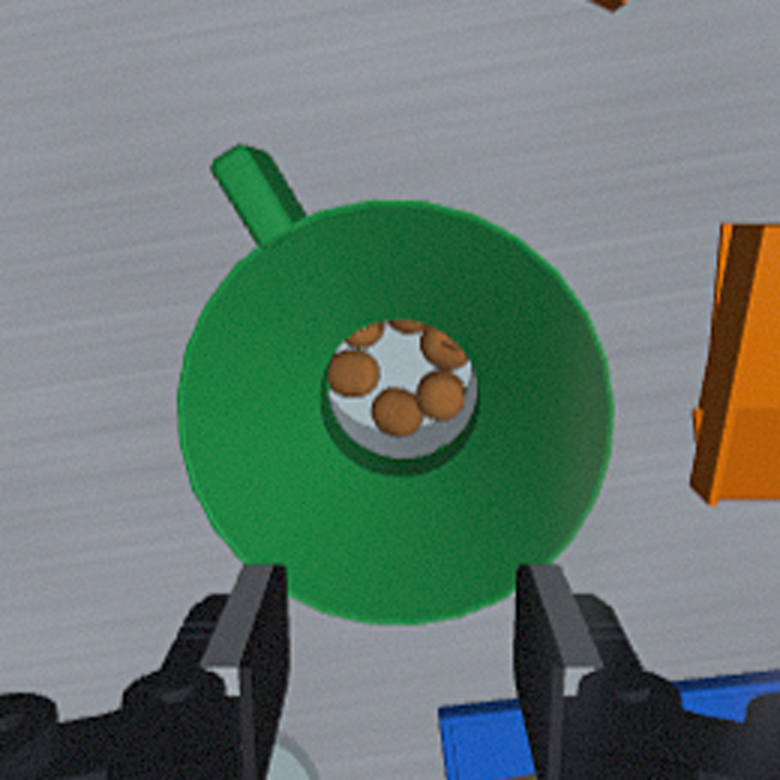

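Run:
```python
from rim import *
w=cv2.imread('pics/w36.png');m=mask(w);P=[]
for v in range(135,235,4):
    x=np.where(m[v,150:410])[0]+150;P+=[(x.max()+.5,v)]+([(x.min()-.5,v)] if v>165 else [])
print(circ(np.array([plane('wrist',u,v,.148) for u,v in P])))
a=snap('scene','s37');o=cv2.imread('pics/scene0.png');d=cv2.absdiff(a,o).max(2)
for n,(x0,y0,x1,y1) in dict(bowl=(80,130,152,202),jug=(190,238,238,296),rest=(246,276,328,328)).items(): print(n,(d[y0:y1,x0:x1]>40).sum())
from plant import workorder
print(workorder.sign_off())
```

```text
(array([0.54185494, 0.02044617, 0.07200344]), np.float64(0.0004087236745821811))
bowl 0
jug 0
rest 0
the job is handed in; nothing more can be done
None
```

The job is handed in: the green funnel sits upright in the jar, all six walnuts are in the jar, and the empty scoop is flat on the counter. It took about 34 s of the 70 s allowed. `sign_off` gives no verdict, so these are my own last camera checks:

- **Funnel:** the rim circle measured from the wrist camera is centred at (0.542, 0.020). The jar measured (0.539 to 0.542, 0.018 to 0.020), so the axes agree to about 3 mm.
- **Walnuts:** a view down through the funnel shows all six lying in the jar.
- **Scoop:** it looks flat and empty in all three camera views. I did not measure its tilt in numbers.
- **Bystanders:** the bowl, jug and spoon rest look the same in the scene camera as at the start, with no pixels clearly changed. The gripper was clear of everything, about 0.31 m up.

**How I tipped the scoop:** the moves cannot tilt the tool, so I let the scoop pivot in a loosened grip. I pre-tilted it about 25° with its nose on the counter. Over the funnel I eased the jaws until it sagged to roughly 50° by eye, and the nuts ran out. To set it down, I lowered it so the counter turned it level again.

**What disagreed or went wrong:**
- The minimum 20 N grip did not let the scoop pivot, so I had to find the jaw position by small steps. In that test the loosened scoop dropped about 1 cm back onto the counter, with no nuts lost.
- The scoop ended about 1 cm from where it started.
- My first estimates of the funnel's centre differed by 5 mm. A view of the jar through the funnel's stem settled it.

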